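# Cure the glued phone screens under the UV lamp

### The job

Set every phone on the bench on the sloped curing rack, screen up, side by side, lying flat across both rails with its short end down against the lip, then lower the lamp hood until it is parallel with the rack. Pull the red switch knob fully out, give the phones at least three seconds of light, push the knob fully home, and swing the lamp back up until it stands square to the rack or further, leaving the phones in place on it. Never have the switch out while the lamp is raised, and leave the other things on the bench where they are.

Things in the scene. Friction and masses are not known exactly. Their poses are not given: they have to be found in the camera images.
- phone_white: Repaired phone, white frame and dark screen, 146 x 68 x 9 mm box, 0.12-0.24 kg. Origin: centre of its underside; x along its length, y across its width, z out of the screen. Starts flat on the mat, screen up, at any of four spots, length roughly across the bench. May be absent.
- phone_black: Repaired phone, black frame and dark screen, 146 x 68 x 9 mm box, 0.12-0.24 kg. Origin: centre of its underside; x along its length, y across its width, z out of the screen. Starts flat on the mat, screen up, at any of four spots, length roughly across the bench. May be absent.
- phone_gold: Repaired phone, gold frame and dark screen, 146 x 68 x 9 mm box, 0.12-0.24 kg. Origin: centre of its underside; x along its length, y across its width, z out of the screen. Starts flat on the mat, screen up, at any of four spots, length roughly across the bench. May be absent.
- phone_red: Repaired phone, red frame and dark screen, 146 x 68 x 9 mm box, 0.12-0.24 kg. Origin: centre of its underside; x along its length, y across its width, z out of the screen. Starts flat on the mat, screen up, at any of four spots, length roughly across the bench. May be absent.
- rack: Sloped phone rack, fixed: two narrow aluminium rails 424 mm long along y, rising 25 degrees away from the robot. Origin: mid-length, in the corner between lower rail and lip, 35 mm above the bench; x up the slope, y along the rails, z square off the slope. Rail tops at z = 0: lower rail x 0-22 mm, upper x 100-116, both 8 thick, open between. A phone in place has its origin at x = 73, z = 0.
- lamp (a joint): Angle of the lamp hood, rad: 0 = panel parallel with the rack 52 mm over the phones, positive = raised; 1.57 = square to the rack. Range -0.16 to 1.8; starts raised (1.55 to 1.75). Stays where it is left (stiff friction hinge: some 2 to 7 N at the grip).
- lamp_grip (a point): Middle of the lamp's red grip, a cylinder 20 mm thick and 40 mm long along the rack's y, on a 10 mm stem 33 mm beyond the middle of the panel's free edge. At lamp = 0 it lies at x = -28, z = 72 mm of the rack frame, at 1.57 at x = 242, z = 212; it moves in a circle about the hinge (205 mm along the panel, 65 mm square to it).
- lamp_hinge (a point): Middle of the lamp's hinge axis, which runs along the rack's y: in the rack frame x = 177, y = 0, z = 7.3 mm. The hood is a dark panel 152 x 416 x 18 mm with fins on its back, on two side arms; at lamp = 0 the panel lies over rack x = 5 to 157, z = 63 to 81 mm (fins to 90).
- supply: White lamp supply box, fixed, 110 (x) x 110 (y) x 82 (z) mm, at the right of the rack. Origin: centre of its underside; -x is its front, with the switch.
- switch (a joint): Travel of the push-pull switch knob, m: 0 = home (lamp off), 0.030 = fully out (lamp on). It slides along the supply's -x (towards the robot) and clicks over a sprung catch half-way (about 4 N); it stays at either end.
- switch_grip (a point): Middle of the red switch knob's head, a cylinder 32 mm in diameter and 22 mm long along the supply's x, 46 mm above the bench; at home it is 26 mm in front of the box (clear gap behind the head 15 mm), on a 14 mm stem.
- spirit_bottle: Bystander: white square bottle with steel cap, 66 x 66 x 110 mm; origin under its centre.
- solder_spool: Bystander: spool of solder, 60 mm across, 50 mm high, standing; origin under its centre.
- tape_roll: Bystander: orange tape roll, 76 mm across, 22 mm high, lying; origin under its centre.
- screwdriver: Bystander: green screwdriver, 170 mm long, lying.
- flux_jar: Bystander: small jar, 52 mm across, 50 mm high; origin under its centre.
- pry_tool: Bystander: blue plastic pry bar, 150 x 22 x 7 mm, lying.
- station: Grey base of the curing station, fixed, carrying rack and lamp: plate 200 x 450 x 10 mm, origin under the point 15 mm nearer the robot than its centre. The rack's lip is a 6 mm wall at rack x = -6 to 0, 12 mm high over the rails; end cheeks at rack y = +-212; struts under the rails at y = +-110. Two or three phones lie on it abreast, with finger room between them at 135 mm pitch.
Mind the look-alikes: they are no part of the job. What is shaped like the phone_red but green is not meant.

How it is judged:
By the outcome, as a careful person would: the job done as asked, in the order asked, and still so for the second after the job is handed in, with the robot touching nothing.
Of phone_white, phone_black, phone_gold, phone_red only 2 to 3 are there at a start; the rules pass over those that are not, and their reading is None.
At some moment in a run one of phone_white, phone_black, phone_gold, phone_red may be knocked a few centimetres aside while the robot is not near it.
Once in a run the grip may slacken for a moment while it holds something.
It also fails if it takes over 210 s, if anything falls off the work surface, if the arm or the gripper's body presses on something with over 40 N, if the wrist force passes 120 N, or if a joint passes its speed limit or range.

### The arm

A 6-joint arm with a two-finger parallel gripper is mounted at the origin on the work surface. World frame = base frame: x ahead of the robot, y to its left, z up, the work surface at z = 0. Lengths are in m, angles in degrees, forces in N, time in s.
With the tool pointing down it reaches from about 0.4 to 0.825 m from the base axis. Payload 7 kg.
Tool frame: the origin (TCP) lies at the very end of the fingers, on their centre line; the grasp point (between the pads) lies 19 mm behind it; z points along the fingers, y is the direction in which the jaws open and shut (so a half turn about z gives the same grasp; the last joint's range is limited). The gripper opens to 88 mm and grips with 3 to 60 N. Pads are 19 mm wide; open, the fingers measure 130 mm over their backs; the gripper's body (78 mm by 193 mm) begins 47 mm behind the grasp point.
Start: joints at [-59.983, 20.546, 0.682, 0, -70.136, -16.507], TCP at [0.158, -0.656, 0.227] pointing down, gripper open.
Joint ranges: [-176.03, 176.03], [-82.01, 121.73], [-58.28, 71.71], [-173.87, 95.51], [-174.79, -0.11], [-173.66, 173.66]. Speed limits (degrees/s): [136.94, 136.94, 172.46, 180, 180, 180].

### API

Orientations are given as [roll, pitch, yaw] about the fixed x, y, z axes, in that order (R = Rz(yaw) Ry(pitch) Rx(roll)).
In Python, from plant import ctrl gives the robot as it stands.
- The arm moves only by the tool move_arm, never from a script. Its argument "increments" is a list of rows, each a list of 2 entries, a list of its own where there are three numbers: the shift along the world's x, y, z in mm, then the turn about the world's z in rad. A call has exactly 8 rows; each row shifts and turns the pose as measured when the row begins; what a row does not reach is not made up. A row lasts 1/10 s, in which the tool goes at most 50 mm and 8.59 degrees, less where a joint would pass 70% of its speed; a pose out of reach is approached as far as the arm can. A call with a gripper value outside its range is refused whole. "jaw" is the gripper command: -1 is shut, 1 is fully open, values between are in proportion, set as the call begins (left out, the last holds). The fingers move at their own pace and stop on an object; the grip force is fixed at half the most. Time passes only in rows, so rows that do not move let the fingers close, or fill a call up. It gives the time, the measured TCP pose, the force and the opening at its end, in the units of the state.
- ctrl.get_obs(): the state, without advancing time (a new reading comes with each control period).
- ctrl.snapshot(name): name is "side" or "top"; returns a dict with "color" (480x640x3 uint8, red, green, blue), "fx", "fy", "cx", "cy" (pixels), "D" ([k1, k2, p1, p2, k3] as OpenCV has them; the pictures are not rectified), "R" (3x3) and "t" (3): a world point X has camera coordinates R X + t. Camera axes: x right, y down, z forward; pixel columns grow to the right and rows downward; lengths in m; the calibration is good to about 2 mm. A picture is of the moment at which its call begins. There is no depth.
- ctrl.close_job(): hands the job in, once; it reports no verdict.
The state is a dict: "clock": time; "joint_pos": joint angles; "qvel": joint speeds; "tau": joint torques, N m; "tool_pos": TCP position; "orientation": TCP orientation; "force": force on the tool from outside, world axes, zero at the start; "moment": the same for the moment, N m; "opening": finger opening in m.
Only numpy, scipy, OpenCV 4.12 (cv2) and the standard library are available. Lean on these libraries where they do the work, as an engineer would, in place of code of your own. Each camera call takes 0.05 s, during which the arm holds its last target.

## Working session

There is one attempt and no reset: what is moved stays moved. The work goes in short steps, Python scripts to look and compute and a tool call to move; the robot and the scene stay as the last step left them, time stands still between calls to the robot, and variables do not carry over. Pictures are saved under pics/ and viewed, and the job is handed in when it is done.

Besides the shell and the picture viewer there is one more tool, called after "Emit:" by a JSON object that holds its "method" and its "body". move_arm: Moves the arm, as the interface text tells. Its arguments: {"type":"object","properties":{"increments":{"type":"array","items":{"type":"array"}},"jaw":{"type":"number"}},"required":["increments"]}

```bash
ls; mkdir -p pics
python3 - <<'E'
from plant import ctrl
import cv2
print(ctrl.get_obs())
for n in ("top","side"):
    s=ctrl.snapshot(n); cv2.imwrite(f"pics/{n}0.png",s["color"][:,:,::-1])
    print({k:(v if not hasattr(v,'shape') else v.tolist()) for k,v in s.items() if k!="color"})
E
```

```text
pics
{'clock': 0.0, 'joint_pos': array([-5.99838653e+01,  2.05925354e+01,  6.35211766e-01, -1.83607981e-02,
       -7.01360182e+01, -1.65072313e+01]), 'qvel': array([ 0.02385883,  0.01773089, -0.08251137, -0.05811882,  0.07380342,
       -0.00393615]), 'tau': array([-6.14140981e-05, -5.82718313e+01,  2.93056995e+01,  6.99693963e+00,
        6.89837529e-03, -1.31207166e-04]), 'tool_pos': array([ 0.15753831, -0.65587221,  0.22562672]), 'orientation': array([ 1.79905601e+02, -9.97520700e-03, -1.66497341e+02]), 'force': array([-0.58832337,  0.38833088, -0.88446336]), 'moment': array([-0.01435743, -0.0081186 ,  0.05413541]), 'opening': 0.08782585914722783}
{'fx': 588.5524616349708, 'fy': 588.5524616349708, 'cx': 323.0217376363187, 'cy': 238.64301376420102, 'D': [-0.10960228662801476, 0.0, 0.0, 0.0, 0.0], 'R': [[-0.02256656192078801, -0.9996547571196653, -0.013457966083263929], [-0.9960101716691551, 0.023642757842569622, -0.08605090315143746], [0.08633937812293818, 0.011462398074602725, -0.9961998420074779]], 't': [0.03525497263702216, 0.5415114819429585, 1.563591502426428]}
{'fx': 581.3719354422067, 'fy': 581.3719354422067, 'cx': 324.4960692405786, 'cy': 244.46898257809008, 'D': [-0.08617958616541704, 0.0, 0.0, 0.0, 0.0], 'R': [[0.9850233705747135, -0.1724113128542721, -0.0018162107522302008], [-0.09629548545816412, -0.541358307078037, -0.8352594583948021], [0.1430249590176719, 0.8229249799085382, -0.5498530153964104]], 't': [-0.5108914801623258, 0.12714523717671367, 1.4935787501791862]}
```

View pics/top0.png

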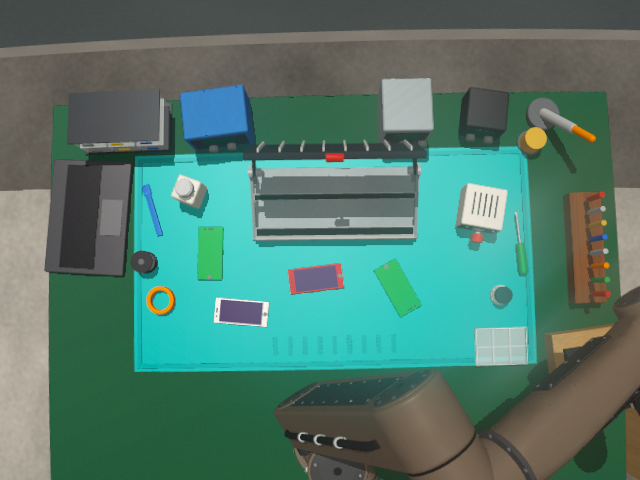

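View pics/side0.png

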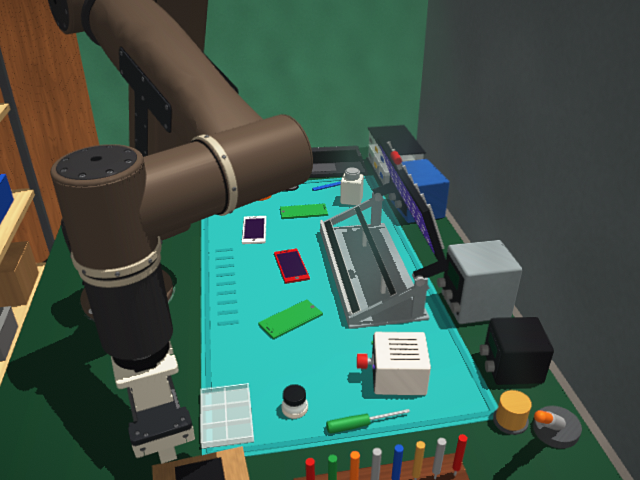

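The top view shows the red phone at about (316,279) and the white one at (241,312). Green slabs are at (210,253) and (397,288). The rack spans (253..417, 170..240), with the lamp raised behind it and its red grip at (335,157). The knob is at (477,238). The arm may be hiding part of the mat.

```bash
cat > h.py <<'E'
import numpy as np, cv2
from plant import ctrl
def K(s): return np.array([[s["fx"],0,s["cx"]],[0,s["fy"],s["cy"]],[0,0,1]])
def proj(s,X):
    r,_=cv2.Rodrigues(np.array(s["R"])); p,_=cv2.projectPoints(np.array(X,float).reshape(-1,1,3),r,np.array(s["t"]),K(s),np.array(s["D"])); return p[:,0]
def ray(s,uv):
    R=np.array(s["R"]);t=np.array(s["t"])
    p=cv2.undistortPoints(np.array(uv,float).reshape(-1,1,2),K(s),np.array(s["D"]))[:,0]
    d=np.c_[p,np.ones(len(p))]@R; return -R.T@t,d
def onz(s,uv,z):
    c,d=ray(s,uv); return c+d*((z-c[2])/d[:,2])[:,None]
def tri(s1,u1,s2,u2):
    c1,d1=ray(s1,[u1]);c2,d2=ray(s2,[u2]);A=np.c_[d1[0],-d2[0]];l=np.linalg.lstsq(A,c2-c1,rcond=None)[0]
    a=c1+l[0]*d1[0];b=c2+l[1]*d2[0];return (a+b)/2,np.linalg.norm(a-b)
def snap(name,f,crop=None,k=1):
    s=ctrl.snapshot(name);im=np.ascontiguousarray(s["color"][:,:,::-1])
    cv2.imwrite("pics/raw_"+f,im)
    if crop: x0,y0,x1,y1=crop; im=im[y0:y1,x0:x1]
    im=cv2.resize(im,None,fx=k,fy=k,interpolation=cv2.INTER_CUBIC); cv2.imwrite("pics/"+f,im); return s
def blob(s,lo,hi,roi,two=False):
    """largest hsv blob in roi (x0,y0,x1,y1): minAreaRect, centroid"""
    hsv=cv2.cvtColor(s["color"],cv2.COLOR_RGB2HSV);m=cv2.inRange(hsv,np.array(lo),np.array(hi))
    if two: m|=cv2.inRange(hsv,np.array([172,lo[1],lo[2]]),np.array([180,255,255]))
    z=np.zeros_like(m);x0,y0,x1,y1=roi;z[y0:y1,x0:x1]=m[y0:y1,x0:x1]
    cs,_=cv2.findContours(z,cv2.RETR_EXTERNAL,cv2.CHAIN_APPROX_NONE)
    c=max(cs,key=cv2.contourArea);M=cv2.moments(c)
    return c[:,0].astype(float),(M["m10"]/M["m00"],M["m01"]/M["m00"])
E
python3 - <<'E'
from h import *
s=snap("top","rack.png",(235,135,435,255),4)
t=snap("side","rackside.png",(300,130,460,360),2.6)
for nm,roi,lo,hi,two in (("red",(280,255,350,300),[0,120,80],[8,255,255],True),("white",(205,290,280,335),[0,0,150],[180,70,255],False)):
    c,m=blob(s,lo,hi,roi,two); w=onz(s,c,0.009)[:,:2]*1000
    print(nm,cv2.minAreaRect(w.astype(np.float32)),onz(s,[m],.009))
ct,m=blob(s,[0,120,80],[8,255,255],(320,148,350,168),True);_,n=blob(t,[0,120,80],[8,255,255],(380,140,410,170),True)
print("grip",m,n,tri(s,m,t,n))
ct,m=blob(s,[0,120,80],[8,255,255],(465,228,490,250),True);_,n=blob(t,[0,120,80],[8,255,255],(350,345,376,375),True)
print("knob",m,n,tri(s,m,t,n),onz(s,[m],.055),onz(t,[n],.046))
E
```

```text
red ((436.0018615722656, 45.8011474609375), (64.78742218017578, 142.75730895996094), 5.831401824951172) [[0.42689432 0.07118422 0.009     ]]
white ((349.8922119140625, 250.03753662109375), (146.34158325195312, 68.57801055908203), 84.00847625732422) [[0.34995461 0.24986321 0.009     ]]
grip (334.05917874396135, 156.90096618357487) (395.6752688172043, 156.90537634408602) (array([ 0.69403328, -0.00893369,  0.33211309]), np.float64(0.0027458838357481592))
knob (476.67391304347825, 236.97826086956522) (361.8333333333333, 360.83854166666663) (array([ 0.53302952, -0.38719731,  0.0472185 ]), np.float64(0.003691538734374541)) [[ 0.53421373 -0.38555482  0.055     ]] [[ 0.53147648 -0.3859548   0.046     ]]
```

View pics/rack.png

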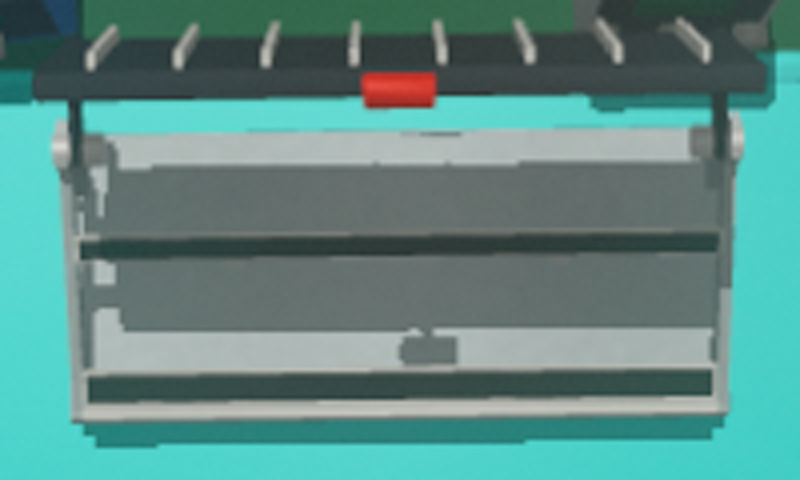

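View pics/rackside.png

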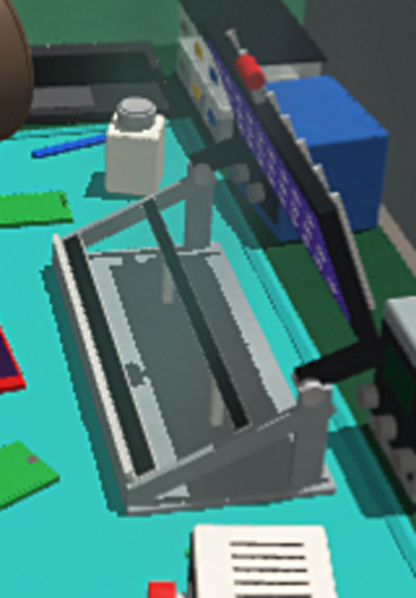

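```bash
cat > fit.py <<'E'
from h import *
from scipy.optimize import least_squares
s=ctrl.snapshot("top")
ca,sa=np.cos(np.radians(25)),np.sin(np.radians(25))
def rk(p,P):
    x0,y0,yaw=p[:3];P=np.atleast_2d(np.array(P,float))
    lx=P[:,0]*ca-P[:,2]*sa; z=P[:,0]*sa+P[:,2]*ca+.035; c,q=np.cos(yaw),np.sin(yaw)
    return np.c_[x0+c*lx-q*P[:,1],y0+q*lx+c*P[:,1],z]
if __name__=="__main__":
    px=np.array([[88,373],[712,368],[80,236],[718,232],[80,258],[718,252]])/4+[235,135]-.4
    xs=[.022,.022,.116,.116,.1,.1];sg=[1,-1]*3
    f=lambda p:(proj(s,rk(p,[[x,g*p[3],0] for x,g in zip(xs,sg)]))-px).ravel()
    r=least_squares(f,[.5,0,0,.205]);print(r.x,np.degrees(r.x[2]),f(r.x).round(2))
    p=r.x
    print("hinge px",(proj(s,rk(p,[[.177,.212,.0073],[.177,-.212,.0073],[-.006,.212,.012],[-.006,-.212,.012]]))-[235,135])*4)
    print("lampgrip@0",rk(p,[[-.028,0,.072]]),"@1.57",rk(p,[[.242,0,.212]]),'slots',rk(p,[[.073,.0675,0],[.073,-.0675,0],[.073,.135,0],[.073,0,0],[.073,-.135,0]]))
    g=np.array([.694,-.0089,.332]);h=rk(p,[[.177,0,.0073]])[0];print("hinge",h,g-h,np.hypot(*(g-h)[[0,2]]),np.hypot(.205,.065))
    d=g-h; ang=np.arctan2(d[2],-d[0]); a0=np.arctan2(.065*ca-(-.205*-sa)*-0 -.205*sa,(.205*ca+.065*sa));print("lamp est",ang-a0)
E
python3 fit.py
```

```text
[ 0.55116862 -0.00843649 -0.01619698  0.20884224] -0.9280185138907917 [-0.26 -0.34  0.14 -0.29 -0.02 -0.01  0.05 -0.31  0.28  0.36 -0.19  0.58]
hinge px [[ 67.4461306  146.1873678 ]
 [726.68851686 140.5984843 ]
 [ 80.66490752 415.58247512]
 [716.39887817 410.80648539]]
lampgrip@0 [[ 0.49537081 -0.00753266  0.08842085]] @1.57 [[ 0.68088302 -0.01053766  0.32941087]] slots [[ 0.61841366  0.0579831   0.06585113]
 [ 0.61622716 -0.07699919  0.06585113]
 [ 0.61950691  0.12547425  0.06585113]
 [ 0.61732041 -0.00950804  0.06585113]
 [ 0.61513391 -0.14449034  0.06585113]]
hinge [ 0.70847935 -0.01098467  0.11641948] [-0.01447935  0.00208467  0.21558052] 0.21606622239541382 0.21505813167606566
lamp est 1.6330191784486807
```

Emit:
{"method": "move_arm", "body": {"increments": [[[30,40,0],0.14],[[30,40,0],0.14],[[30,40,0],0.14],[[30,40,0],0.14],[[30,40,0],0.14],[[30,40,0],0.14],[[30,40,0],0.14],[[30,40,0],0.14]], "jaw": 1}}

```text
clock: 1.05
tool_pos: [0.3942, -0.335, 0.2235]
orientation: [179.9, -0.1, -100.5]
force: [1.9, -1.1, -0.7]
opening: 0.0873
```

Run:
```python
from h import *
snap("top","top1.png"); snap("side","side1.png")
```

```text
(no output)
```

View pics/top1.png

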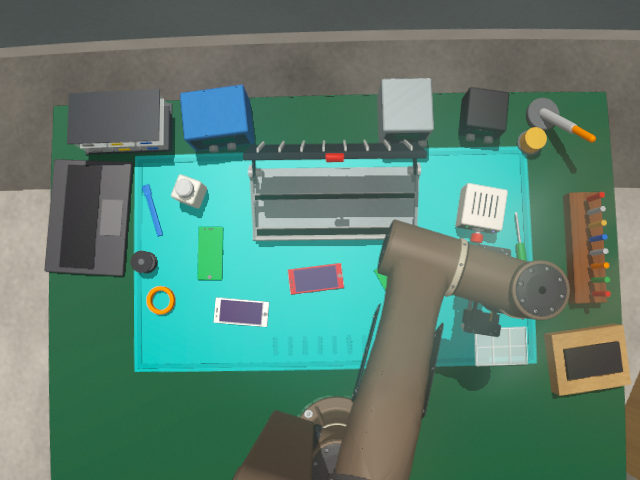

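View pics/side1.png

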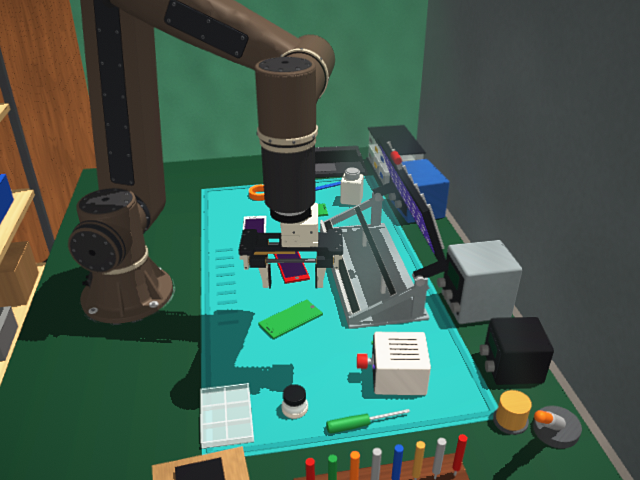

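The side view now shows the parts of the mat that were hidden. Only the red and white phones are on it, so I'll use two slots. Next, the red one.

Emit:
{"method": "move_arm", "body": {"increments": [[[5,47,-15],0.036],[[5,47,-15],0.036],[[5,47,-15],0.036],[[5,47,-15],0.036],[[5,47,-15],0.036],[[5,47,-15],0.036],[[5,47,-15],0.036],[[5,47,-15],0.036]]}}

```text
clock: 1.95
tool_pos: [0.4367, 0.0427, 0.1058]
orientation: [-179.5, -0.1, -83.7]
force: [1.0, -0.8, 1.0]
opening: 0.0874
```

Run:
```python
from h import *
print(ctrl.get_obs())
s=snap("top","top2.png");t=snap("side","side2.png",(200,200,360,320),4)
try:
    c,m=blob(t,[0,140,90],[8,255,255],(265,240,320,300),True); w=onz(t,c,0.009)[:,:2]*1000;print(cv2.minAreaRect(w.astype(np.float32)))
except Exception as e: print(e)
```

```text
{'clock': 1.95, 'joint_pos': array([ 31.79380813,   4.81157058, -38.07044826,   0.41456664,
       -46.73730305, -25.79549689]), 'qvel': array([ 57.74172898,  19.05662249,  -3.23231273,   0.87746314,
        23.13169147, -36.92320867]), 'tau': array([ -5.80433607, -33.51749182,  21.53312802,   5.03182232,
        -0.82681149,   0.97054459]), 'tool_pos': array([0.43666376, 0.0426796 , 0.10579385]), 'orientation': array([-1.79525739e+02, -1.08176625e-01, -8.37190178e+01]), 'force': array([ 0.97883418, -0.80110083,  0.9859982 ]), 'moment': array([-0.02976805, -0.07942231, -0.05400813]), 'opening': 0.08742100167823634}
((433.0159606933594, 42.16822052001953), (67.35342407226562, 150.71482849121094), 6.091251850128174)
```

View pics/side2.png

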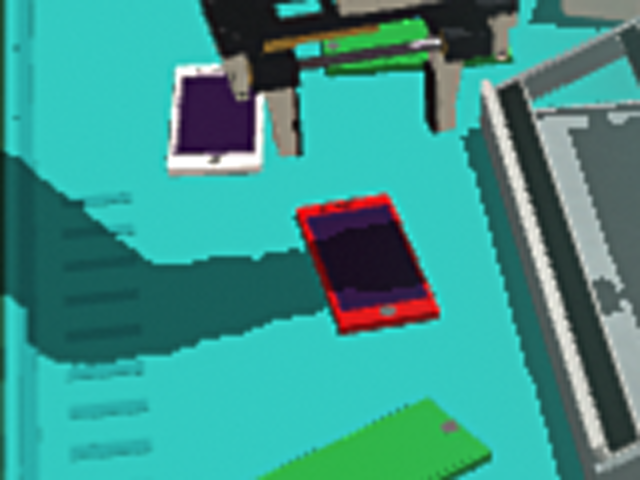

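Emit:
{"method": "move_arm", "body": {"increments": [[[0,0,0],0],[[-2,1,-15],0],[[0,0,-15],0],[[0,0,-15],0],[[0,0,-15],0],[[0,0,-15],0],[[0,0,-10],0],[[0,0,0],0]]}}

```text
clock: 2.85
tool_pos: [0.4366, 0.0397, 0.0195]
orientation: [-179.4, -0.1, -84.1]
force: [0.1, 0.8, 0.3]
opening: 0.0874
```

Emit:
{"method": "move_arm", "body": {"increments": [[[-2,4,-5],0],[[0,0,-5],0],[[0,0,-4],0],[[0,0,-2],0],[[0,0,0],0],[[0,0,0],0],[[0,0,0],0],[[0,0,0],0]]}}

```text
clock: 3.65
tool_pos: [0.436, 0.0432, 0.0045]
orientation: [-179.2, 0.0, -84.3]
force: [0.1, -0.1, 1.0]
opening: 0.0877
```

Run:
```python
from h import *
print(ctrl.get_obs())
t=snap("side","side3.png",(200,200,360,320),4)
```

```text
{'clock': 3.65, 'joint_pos': array([ 31.94680929,  14.55050041, -45.04014616,   0.70684732,
       -29.65853751, -26.88887706]), 'qvel': array([ 0.08021408, -0.13212707,  0.16446524, -0.04995368, -0.08627927,
        0.0235723 ]), 'tau': array([-1.29032126e-02, -3.65244877e+01,  1.58802634e+01,  3.77603039e+00,
        4.12172021e-02,  1.18333843e-03]), 'tool_pos': array([0.43601668, 0.04315311, 0.00447794]), 'orientation': array([-1.79170249e+02,  1.95902168e-02, -8.43299726e+01]), 'force': array([ 0.06209865, -0.14660074,  1.04483032]), 'moment': array([0.05765675, 0.13410989, 0.03881544]), 'opening': 0.08765729367165144}
```

View pics/side3.png

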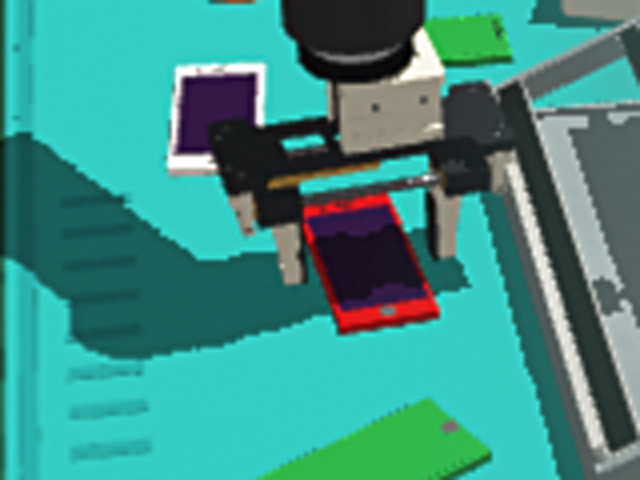

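The fingers straddle the red phone at about crop pixels (290,270) and (440,245). I'll go slightly lower and close.

Emit:
{"method": "move_arm", "body": {"increments": [[[0,0,-2],0],[[0,0,0],0],[[0,0,0],0],[[0,0,0],0],[[0,0,0],0],[[0,0,0],0],[[0,0,0],0],[[0,0,0],0]], "jaw": -1}}

```text
clock: 4.5
tool_pos: [0.436, 0.0432, 0.0025]
orientation: [-179.2, 0.0, -84.3]
force: [-0.2, 0.1, -0.4]
opening: 0.0674
```

Emit:
{"method": "move_arm", "body": {"increments": [[[0,0,15],0],[[0,0,30],0],[[0,-10,35],0.12],[[0,-15,35],0.145],[[5,-20,30],0.145],[[20,-20,15],0.145],[[30,-15,0],0.145],[[30,-15,0],0.145]]}}

```text
clock: 5.3
tool_pos: [0.5169, -0.0559, 0.1687]
orientation: [-179.4, -0.4, -34.4]
force: [-0.1, 1.3, -2.1]
opening: 0.0674
```

Emit:
{"method": "move_arm", "body": {"increments": [[[30,-10,0],0.145],[[25,-5,0],0.145],[[20,-2,0],0.145],[[10,0,0],0.145],[[5,0,0],0.12],[[0,0,0],0],[[0,0,0],0],[[0,0,0],0]]}}

```text
clock: 6.1
tool_pos: [0.6101, -0.077, 0.163]
orientation: [-179.3, 0.1, 6.8]
force: [-0.1, 0.7, -2.6]
opening: 0.0679
```

Run:
```python
from h import *
print(ctrl.get_obs())
t=snap("side","side4.png",(200,100,460,360),3)
```

```text
{'clock': 6.1, 'joint_pos': array([ 10.53335269,  17.77673245, -11.73227095,  -0.79723077,
       -60.50661958,  86.65310653]), 'qvel': array([ 0.07857761, -0.09571169, -0.40598046, -0.06699502,  0.04264155,
       -1.67024141]), 'tau': array([ -0.0680032 , -53.06701183,  28.1122452 ,   6.69529572,
         0.08730952,   0.12828458]), 'tool_pos': array([ 0.61008462, -0.07697187,  0.16298896]), 'orientation': array([-1.79308427e+02,  5.84729108e-02,  6.79421766e+00]), 'force': array([-0.09202082,  0.73428496, -2.57371336]), 'moment': array([-0.13781425,  0.10560239, -0.01891532]), 'opening': 0.06788447496295057}
```

View pics/side4.png

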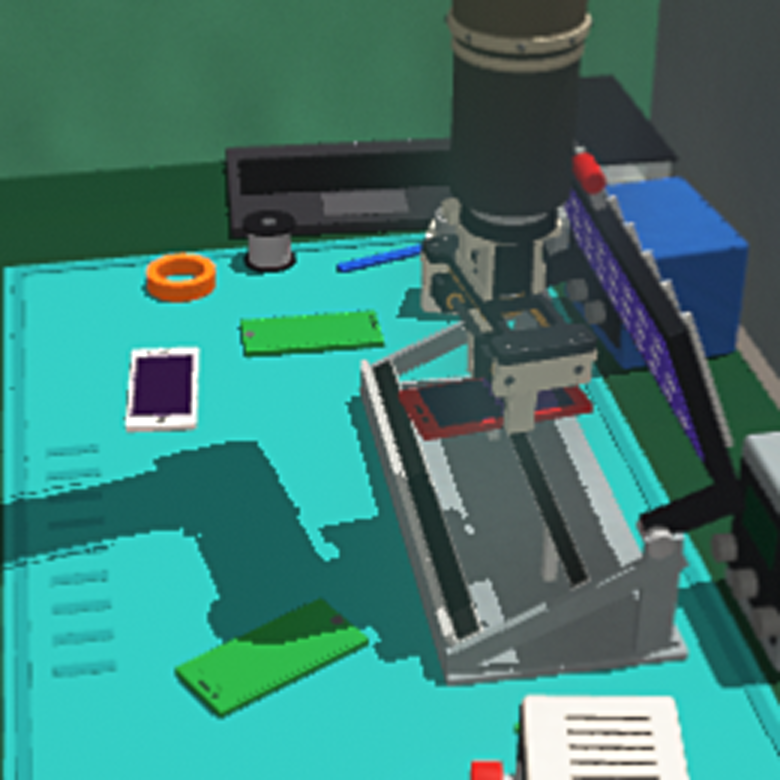

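Emit:
{"method": "move_arm", "body": {"increments": [[[5,0,0],-0.07],[[4,0,0],-0.065],[[0,0,-20],0],[[0,0,-20],0],[[0,0,-20],0],[[0,0,-5],0],[[0,0,0],0],[[0,0,0],0]]}}

```text
clock: 6.95
tool_pos: [0.6182, -0.0761, 0.1004]
orientation: [-179.3, -0.3, -1.9]
force: [1.4, -0.6, -0.7]
opening: 0.0675
```

Emit:
{"method": "move_arm", "body": {"increments": [[[1,-1,-5],0.015],[[0,0,-5],0],[[0,0,-4],0],[[0,0,-3],0],[[0,0,-3],0],[[0,0,-3],0],[[0,0,0],0],[[0,0,0],0]]}}

```text
clock: 7.75
tool_pos: [0.6209, -0.077, 0.0809]
orientation: [-179.2, -0.6, -0.9]
force: [-1.3, 0.5, 0.5]
opening: 0.0676
```

Run:
```python
from h import *
t=snap("side","side5.png",(280,180,460,330),4)
```

```text
(no output)
```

View pics/side5.png

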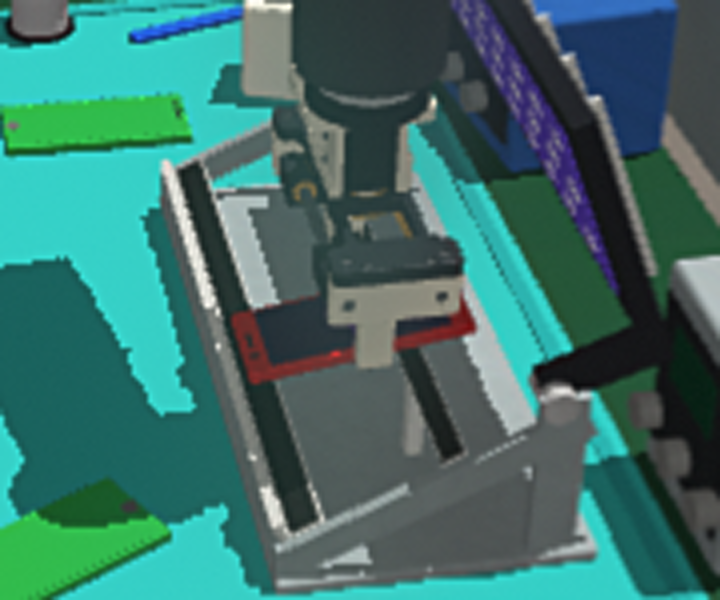

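Emit:
{"method": "move_arm", "body": {"increments": [[[-1,0,-3],0],[[-1,0,-3],0],[[0,0,-3],0],[[0,0,-2],0],[[0,0,0],0],[[0,0,0],0],[[0,0,0],0],[[0,0,0],0]]}}

```text
clock: 8.6
tool_pos: [0.6218, -0.077, 0.0727]
orientation: [-179.3, -1.0, -0.8]
force: [-2.0, 1.0, 2.6]
opening: 0.0675
```

Run:
```python
from h import *
t=snap("side","side6.png",(280,180,460,330),4)
```

```text
(no output)
```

View pics/side6.png

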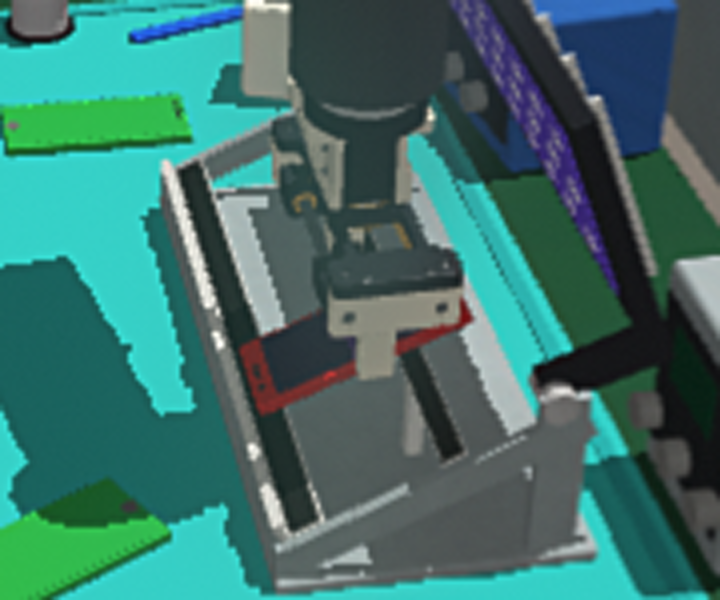

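Emit:
{"method": "move_arm", "body": {"increments": [[[0,0,-3],0],[[-2,0,-2],0],[[-3,0,-2],0],[[-3,0,-1],0],[[-2,0,-1],0],[[-1,0,0],0],[[0,0,0],0],[[0,0,0],0]]}}

```text
clock: 9.45
tool_pos: [0.6159, -0.0769, 0.069]
orientation: [-179.3, -1.7, -0.7]
force: [-1.2, 0.0, 3.0]
opening: 0.0676
```

Run:
```python
from h import *
t=snap("side","side7.png",(280,180,460,330),4)
```

```text
(no output)
```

View pics/side7.png

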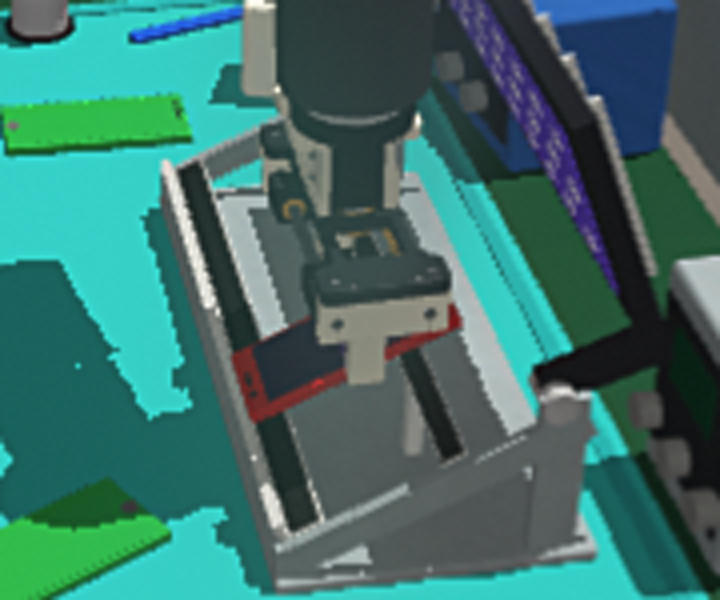

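Emit:
{"method": "move_arm", "body": {"increments": [[[-1,0,-2],0],[[-2,0,-1],0],[[-2,0,-1],0],[[-2,0,-1],0],[[-1,0,0],0],[[0,0,0],0],[[0,0,0],0],[[0,0,0],0]]}}

```text
clock: 10.3
tool_pos: [0.616, -0.0767, 0.0689]
orientation: [-179.3, -2.6, -0.6]
force: [2.9, 1.0, 3.7]
opening: 0.0676
```

Run:
```python
from h import *
t=snap("side","side8.png",(280,180,460,330),4)
```

```text
(no output)
```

View pics/side8.png

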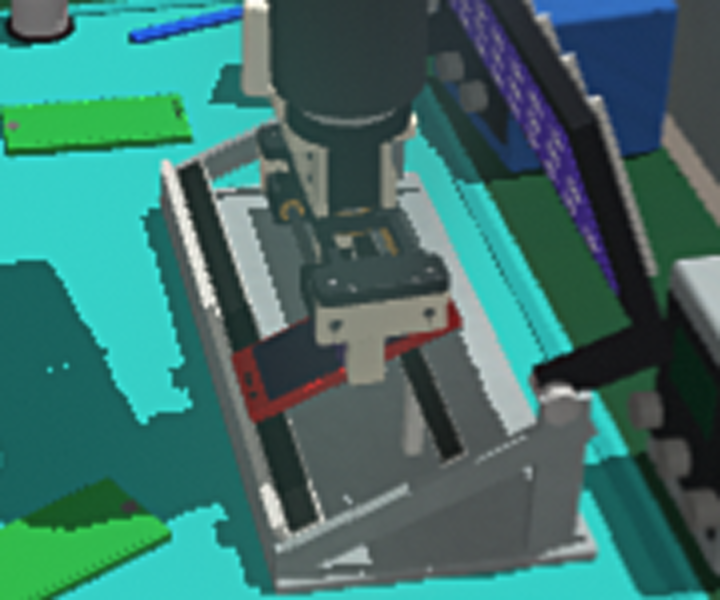

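Emit:
{"method": "move_arm", "body": {"increments": [[[0,0,0],0],[[0,0,0],0],[[0,0,0],0],[[0,0,0],0],[[0,0,0],0],[[0,0,15],0],[[0,0,30],0],[[0,0,30],0]], "jaw": 1}}

```text
clock: 11.15
tool_pos: [0.6058, -0.0773, 0.137]
orientation: [-179.4, -1.2, -0.7]
force: [0.3, -0.1, -0.4]
opening: 0.0874
```

Emit:
{"method": "move_arm", "body": {"increments": [[[-10,10,20],0],[[-35,20,0],-0.145],[[-35,35,0],-0.145],[[-35,35,0],-0.145],[[-30,40,0],-0.145],[[-30,40,0],-0.145],[[-25,40,0],-0.145],[[-20,40,0],-0.145]]}}

```text
clock: 11.95
tool_pos: [0.4134, 0.1461, 0.1622]
orientation: [-179.3, -1.5, -52.0]
force: [0.7, 0.8, 0.1]
opening: 0.0877
```

Run:
```python
from h import *
s=snap("top","top9.png")
t=snap("side","side9.png",(280,180,460,330),4)
```

```text
(no output)
```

View pics/side9.png

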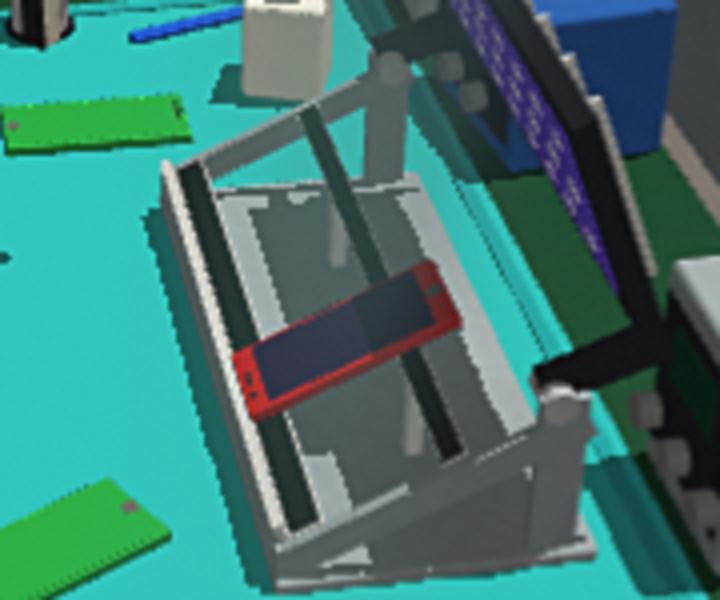

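View pics/top9.png

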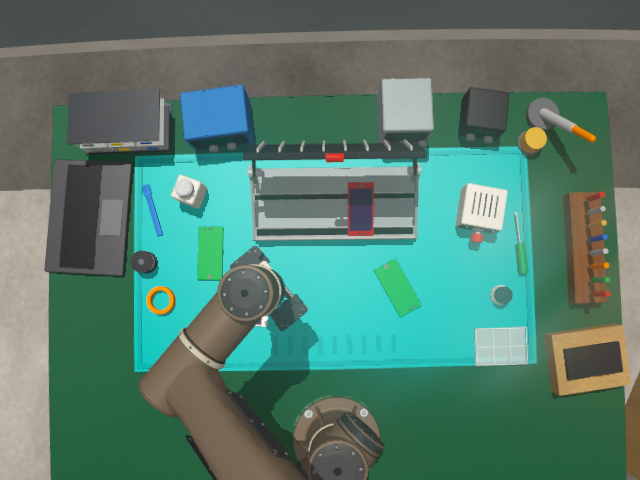

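The red phone lies flat against the lip, at top-view pixels (348–374, 182–236). Next I'll check where the white one is.

Run:
```python
from h import *
t=snap("side","side10.png",(180,150,360,290),4)
```

```text
(no output)
```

View pics/side10.png

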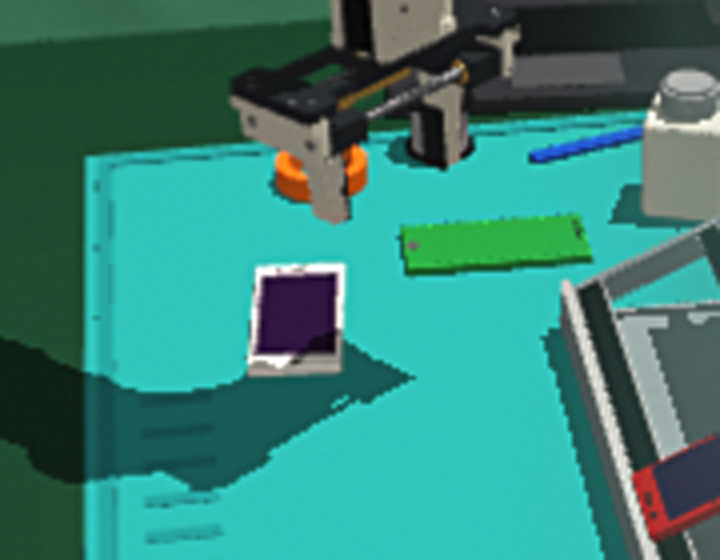

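The white phone is where it was, at (242–266, 216–244) in the side view.

Emit:
{"method": "move_arm", "body": {"increments": [[[-9,15,-8],-0.12],[[-9,15,-8],-0.12],[[-9,15,-8],-0.12],[[-9,15,-8],-0.12],[[-9,15,-8],-0.12],[[-9,15,-8],-0.12],[[-9,14,-8],-0.06],[[0,0,0],0]]}}

```text
clock: 12.9
tool_pos: [0.3513, 0.2494, 0.1042]
orientation: [-179.2, -1.7, -97.6]
force: [-0.3, 0.3, -0.2]
opening: 0.0878
```

Emit:
{"method": "move_arm", "body": {"increments": [[[0,0,-10],0],[[0,0,-15],0],[[0,0,-15],0],[[0,0,-15],0],[[0,0,-10],0],[[0,0,-5],0],[[0,0,0],0],[[0,0,0],0]]}}

```text
clock: 13.7
tool_pos: [0.3546, 0.2433, 0.03]
orientation: [-179.3, -1.7, -97.1]
force: [0.4, -0.3, 0.5]
opening: 0.0881
```

Emit:
{"method": "move_arm", "body": {"increments": [[[-4,6,-5],0.02],[[0,1,-5],0],[[0,0,-5],0],[[0,0,-5],0],[[0,0,-4],0],[[0,0,-3],0],[[0,0,0],0],[[0,0,0],0]]}}

```text
clock: 14.5
tool_pos: [0.3508, 0.2519, 0.0017]
orientation: [-179.2, -1.6, -95.7]
force: [-0.2, 0.6, -0.3]
opening: 0.0881
```

Run:
```python
from h import *
t=snap("side","side11.png",(180,150,360,290),4)
```

```text
(no output)
```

View pics/side11.png

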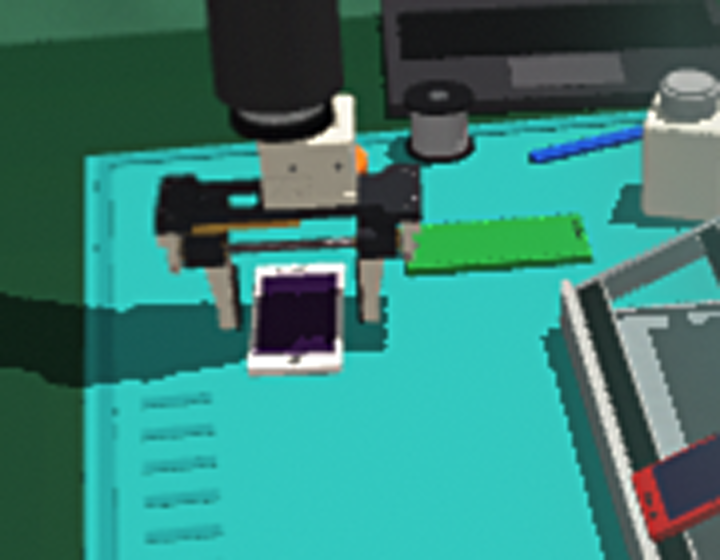

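Emit:
{"method": "move_arm", "body": {"increments": [[[0,0,1],0],[[0,0,0],0],[[0,0,0],0],[[0,0,0],0],[[0,0,0],0],[[0,0,0],0],[[0,0,0],0],[[0,0,15],0]], "jaw": -1}}

```text
clock: 15.35
tool_pos: [0.3501, 0.2507, 0.0171]
orientation: [-179.3, -1.7, -95.8]
force: [-0.6, 0.1, -1.5]
opening: 0.0675
```

Emit:
{"method": "move_arm", "body": {"increments": [[[0,0,35],0],[[5,-10,40],0.12],[[15,-15,40],0.145],[[20,-20,30],0.145],[[20,-25,10],0.145],[[20,-25,0],0.145],[[30,-25,0],0.145],[[30,-20,0],0.145]]}}

```text
clock: 16.15
tool_pos: [0.4841, 0.1131, 0.1807]
orientation: [-178.9, -2.0, -39.6]
force: [1.4, 0.7, -1.3]
opening: 0.0674
```

Emit:
{"method": "move_arm", "body": {"increments": [[[30,-20,0],0.145],[[25,-10,0],0.145],[[25,-10,0],0.145],[[15,0,0],0.14],[[10,0,0],0.08],[[0,0,0],0],[[0,0,0],0],[[0,0,0],0]]}}

```text
clock: 16.95
tool_pos: [0.5908, 0.0676, 0.1768]
orientation: [-179.0, -1.6, -1.5]
force: [-0.7, -0.1, -1.0]
opening: 0.0669
```

Emit:
{"method": "move_arm", "body": {"increments": [[[10,-4,-10],0.01],[[10,-4,-15],0],[[8,-2,-20],0],[[1,0,-20],0],[[0,0,-10],0],[[0,0,-5],0],[[0,0,0],0],[[0,0,0],0]]}}

```text
clock: 17.75
tool_pos: [0.6209, 0.0568, 0.0905]
orientation: [-179.0, -1.6, -1.0]
force: [0.1, 0.7, -0.5]
opening: 0.0674
```

Run:
```python
from h import *
t=snap("side","side12.png",(280,180,460,330),4)
```

View pics/side12.png

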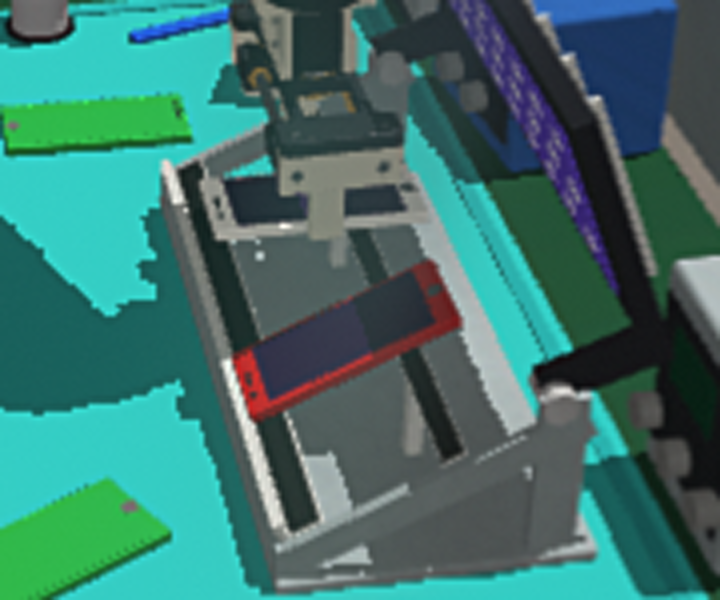

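Emit:
{"method": "move_arm", "body": {"increments": [[[0,1,-4],0],[[0,0,-4],0],[[0,0,-3],0],[[0,0,-3],0],[[0,0,-3],0],[[0,0,-2],0],[[0,0,-2],0],[[0,0,0],0]]}}

```text
clock: 18.6
tool_pos: [0.6219, 0.0584, 0.0774]
orientation: [-178.9, -2.1, -0.8]
force: [-2.2, -0.3, 1.8]
opening: 0.0674
```

Emit:
{"method": "move_arm", "body": {"increments": [[[0,0,-2],0],[[-2,0,-2],0],[[-3,0,-2],0],[[-3,0,-2],0],[[-3,0,-1],0],[[-2,0,0],0],[[-1,0,0],0],[[0,0,0],0]]}}

```text
clock: 19.4
tool_pos: [0.6163, 0.0595, 0.0745]
orientation: [-178.7, -3.2, -0.7]
force: [-0.4, -0.1, -0.7]
opening: 0.0673
```

Run:
```python
from h import *
t=snap("side","side13.png",(280,180,460,330),4)
```

```text
(no output)
```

View pics/side13.png

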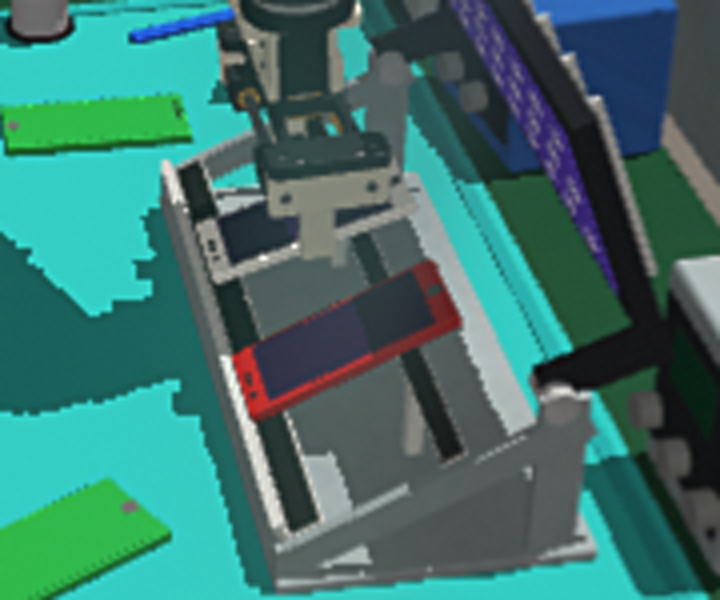

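Emit:
{"method": "move_arm", "body": {"increments": [[[1,0,-2],0],[[1,0,-2],0],[[1,0,-2],0],[[0,0,-2],0],[[0,0,-2],0],[[0,0,-2],0],[[0,0,0],0],[[0,0,0],0]]}}

```text
clock: 20.25
tool_pos: [0.6177, 0.0595, 0.07]
orientation: [-178.8, -3.1, -0.6]
force: [-1.5, 0.1, 0.8]
opening: 0.0672
```

Run:
```python
from h import *
t=snap("side","side14.png",(280,180,460,330),4)
```

```text
(no output)
```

View pics/side14.png

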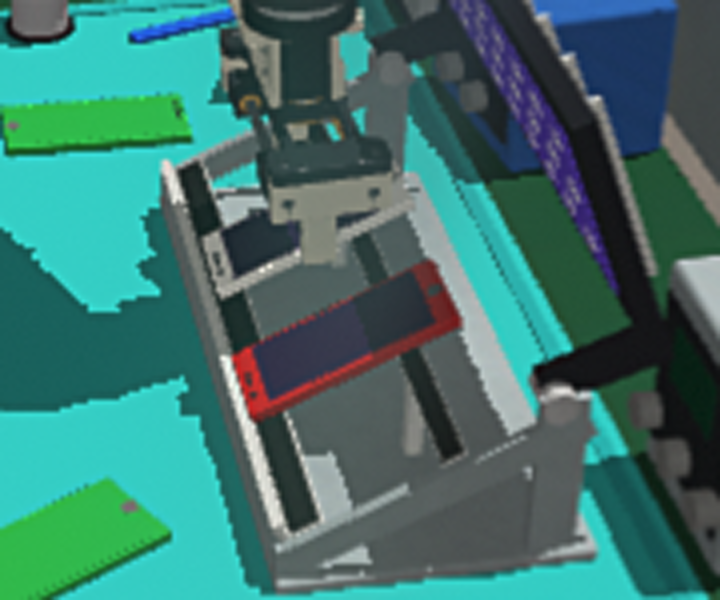

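Nearly flat on the rails. I'll press it down and slide it to the lip.

Emit:
{"method": "move_arm", "body": {"increments": [[[0,0,-2],0],[[0,0,-2],0],[[0,0,-2],0],[[-1,0,-1],0],[[-2,0,-1],0],[[-2,0,-1],0],[[-1,0,0],0],[[0,0,0],0]]}}

```text
clock: 21.1
tool_pos: [0.6158, 0.0599, 0.0686]
orientation: [-178.8, -3.7, -0.4]
force: [-3.4, 1.4, 7.4]
opening: 0.0673
```

Run:
```python
from h import *
t=snap("side","side15.png",(280,180,460,330),4)
```

```text
(no output)
```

View pics/side15.png

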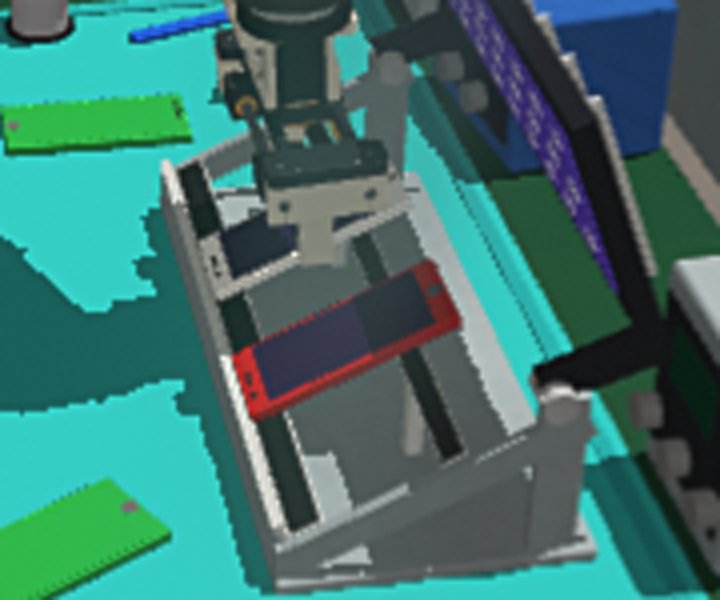

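Emit:
{"method": "move_arm", "body": {"increments": [[[-2,0,0],0],[[-2,0,-1],0],[[-2,0,-1],0],[[-2,0,-1],0],[[-2,0,0],0],[[-1,0,0],0],[[0,0,0],0],[[0,0,0],0]]}}

```text
clock: 21.95
tool_pos: [0.6133, 0.0602, 0.0686]
orientation: [-178.8, -4.6, -0.2]
force: [3.0, -1.0, 0.4]
opening: 0.0674
```

Emit:
{"method": "move_arm", "body": {"increments": [[[0,0,0],0],[[0,0,0],0],[[0,0,0],0],[[0,0,0],0],[[0,0,0],0],[[0,0,15],0],[[-5,0,30],0],[[-10,0,40],0]], "jaw": 1}}

```text
clock: 22.75
tool_pos: [0.5907, 0.0585, 0.1466]
orientation: [-179.1, -3.5, -0.3]
force: [0.4, 0.4, 0.8]
opening: 0.0871
```

Emit:
{"method": "move_arm", "body": {"increments": [[[-20,0,45],0],[[-20,0,45],0],[[-20,0,45],0],[[-20,-10,45],0],[[-20,-10,45],0],[[-10,-10,30],0],[[0,0,0],0],[[0,0,0],0]]}}

```text
clock: 23.55
tool_pos: [0.4758, 0.0272, 0.4131]
orientation: [-178.8, -4.0, -0.3]
force: [-0.2, 0.1, -1.3]
opening: 0.0876
```

```bash
cat > chk.py <<'E'
from h import *
from fit import rk
import sys
P=[.55117,-.00844,-.0162]
s=snap("top",sys.argv[1]+"_t.png",(235,135,435,255),4)
t=snap("side",sys.argv[1]+"_s.png",(280,130,460,330),3)
for nm,ys in (("left",.0675),("right",-.0675)):
    B=[[x,ys+y,.009] for x,y in ((0,.034),(0,-.034),(.146,-.034),(.146,.034))]
    print(nm,"expected corners, top crop",((proj(s,rk(P,B))-[235,135])*4).round().tolist(),"side crop",((proj(t,rk(P,B))-[280,130])*3).round().tolist())
E
python3 chk.py c16; python3 -c "
from h import *;print(ctrl.get_obs()['joint_pos'])"
```

```text
left expected corners, top crop [[246.0, 404.0], [348.0, 404.0], [345.0, 191.0], [240.0, 192.0]] side crop [[148.0, 330.0], [161.0, 371.0], [307.0, 300.0], [290.0, 262.0]]
right expected corners, top crop [[448.0, 403.0], [551.0, 402.0], [554.0, 189.0], [449.0, 190.0]] side crop [[174.0, 414.0], [188.0, 461.0], [346.0, 386.0], [326.0, 341.0]]
[ 27.73550205  -5.2817247   -6.76220169   0.85322703 -84.59393148
  61.97861811]
```

View pics/c16_t.png

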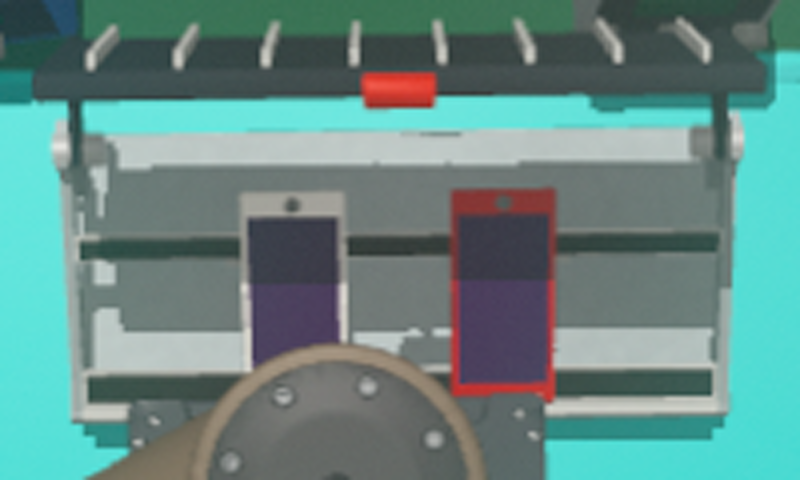

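View pics/c16_s.png

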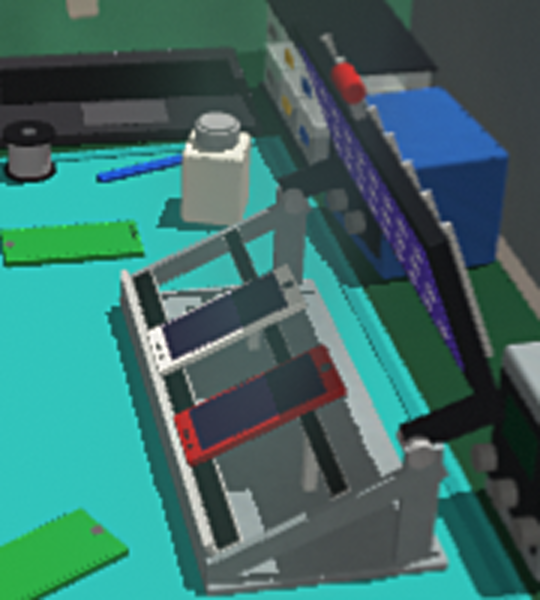

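Both phones match the predicted corner positions to within about 1–2 px in both views. Next, the lamp grip.

Emit:
{"method": "move_arm", "body": {"increments": [[[35,-6,0],-0.01],[[35,-6,0],0],[[35,-6,0],0],[[35,-6,0],0],[[35,-6,0],0],[[30,-4,0],0],[[10,0,0],0],[[0,0,0],0]]}}

```text
clock: 24.5
tool_pos: [0.6992, -0.0073, 0.3939]
orientation: [-179.2, -2.5, -0.7]
force: [-0.9, 0.9, 0.2]
opening: 0.0878
```

```bash
python3 chk.py c17 >/dev/null; python3 -c "
from h import *;print(ctrl.get_obs())"
```

```text
{'clock': 24.65, 'joint_pos': array([ 15.31933258,  18.25414526,  18.77687117,  -0.10453102,
       -87.66751004,  74.02874078]), 'qvel': array([ 0.12245477, -1.90748193,  0.48469267,  0.36121825, -0.07848486,
        0.0288283 ]), 'tau': array([-1.93541343e-01, -5.49462891e+01,  3.10852575e+01,  7.20128193e+00,
        2.91365124e-01,  3.12233838e-03]), 'tool_pos': array([ 0.69751016, -0.00708102,  0.39643388]), 'orientation': array([-179.11317538,   -2.71612052,   -0.67460238]), 'force': array([-0.07778417, -0.34132228,  1.35542794]), 'moment': array([-0.1011186 ,  0.32283899,  0.02561386]), 'opening': 0.08751797063758161}
```

View pics/c17_s.png

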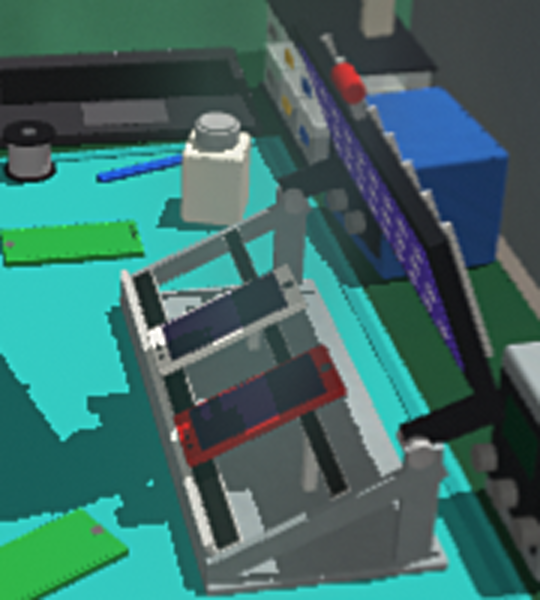

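Emit:
{"method": "move_arm", "body": {"increments": [[[-2,-1,-10],0],[[-1,0,-12],0],[[0,0,-12],0],[[0,0,-12],0],[[0,0,-10],0],[[0,0,-10],0],[[0,0,0],0],[[0,0,0],0]]}}

```text
clock: 25.45
tool_pos: [0.6905, -0.0075, 0.3276]
orientation: [-179.0, -2.9, -0.6]
force: [0.2, 0.5, 0.1]
opening: 0.0876
```

Run:
```python
from h import *
t=snap("side","side18.png",(330,80,460,200),5)
```

```text
(no output)
```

View pics/side18.png

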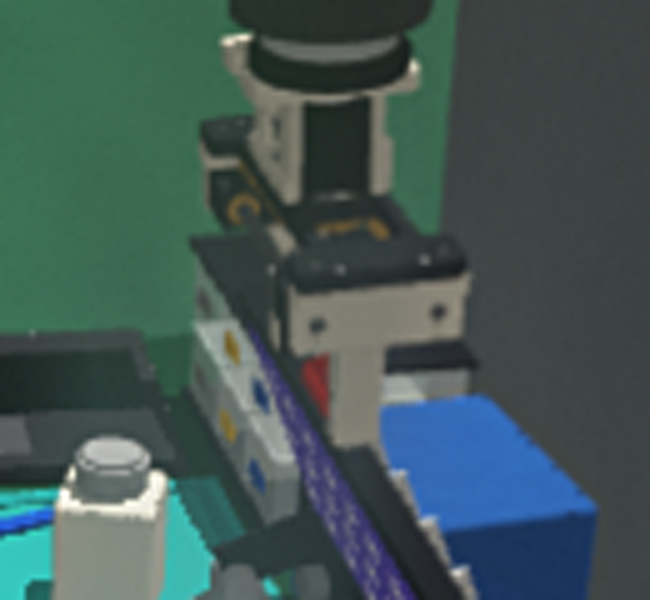

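Emit:
{"method": "move_arm", "body": {"increments": [[[2,-1,-5],0],[[1,0,-4],0],[[0,0,-2],0],[[0,0,0],0],[[0,0,0],0],[[0,0,0],0],[[0,0,0],0],[[0,0,0],0]]}}

```text
clock: 26.3
tool_pos: [0.6947, -0.0085, 0.3169]
orientation: [-179.0, -3.1, -0.6]
force: [0.3, -0.2, -0.6]
opening: 0.0876
```

Emit:
{"method": "move_arm", "body": {"increments": [[[0,0,0],0],[[0,0,0],0],[[0,0,0],0],[[0,0,0],0],[[0,0,0],0],[[0,0,0],0],[[0,0,0],0],[[0,0,0],0]], "jaw": -1}}

```text
clock: 27.1
tool_pos: [0.6947, -0.0092, 0.3172]
orientation: [-179.1, -3.1, -0.6]
force: [-1.3, 1.3, 0.9]
opening: 0.0397
```

```bash
cat > arc.py <<'E'
import numpy as np,sys
from fit import rk
P=[.55117,-.00844,-.0162];h=rk(P,[[.177,0,.0073]])[0];r=np.hypot(.205,.065)
def pos(th):
    phi=th-.1307; return np.array([h[0]-r*np.cos(phi),h[2]+r*np.sin(phi)])*1000
def th(x,z): return np.arctan2(z-h[2]*1000,h[0]*1000-x)+.1307
if __name__=="__main__":
    x,z,t1,n=map(float,sys.argv[1:5]); t0=th(x,z); print("theta now",t0,"rad err",np.hypot(x-h[0]*1000,z-h[2]*1000)-r*1000)
    q=np.array([pos(a) for a in np.linspace(t0,t1,int(n)+1)]);print(np.diff(q,axis=0).round(1).tolist())
E
python3 arc.py 694.7 332.2 0 18; python3 arc.py 495 88 0 1
```

```text
theta now 1.6377184177235364 rad err 1.161990938801182
[[-19.4, -2.1], [-19.2, -3.9], [-18.7, -5.6], [-18.1, -7.3], [-17.4, -8.9], [-16.5, -10.5], [-15.5, -11.9], [-14.4, -13.3], [-13.1, -14.5], [-11.7, -15.7], [-10.3, -16.7], [-8.7, -17.5], [-7.1, -18.2], [-5.4, -18.8], [-3.7, -19.2], [-1.9, -19.5], [-0.1, -19.6], [1.7, -19.5]]
theta now -0.0016461800357468748 rad err 0.3059432981136183
[[-0.0, 0.4]]
```

Emit:
{"method": "move_arm", "body": {"increments": [[[-19,0,-1],0],[[-19,0,-4],0],[[-19,0,-6],0],[[-18,0,-7],0],[[-17,0,-9],0],[[-16,0,-10],0],[[-15,0,-12],0],[[-7,0,-6],0]]}}

```text
clock: 28.0
tool_pos: [0.5765, -0.0077, 0.2733]
orientation: [-178.9, -5.4, -0.4]
force: [5.4, -1.3, -0.5]
opening: 0.0399
```

Run:
```python
from h import *
from arc import *
o=ctrl.get_obs();print(o["tool_pos"],o["force"],o["moment"],o["orientation"])
t=snap("side","side19.png",(280,80,460,330),3)
```

```text
[ 0.57577004 -0.0077212   0.27272045] [ 0.67426818  0.6480611  -0.66838772] [-0.30497079 -0.01824497 -0.07068323] [-178.90669093   -5.36990371   -0.42655344]
```

View pics/side19.png

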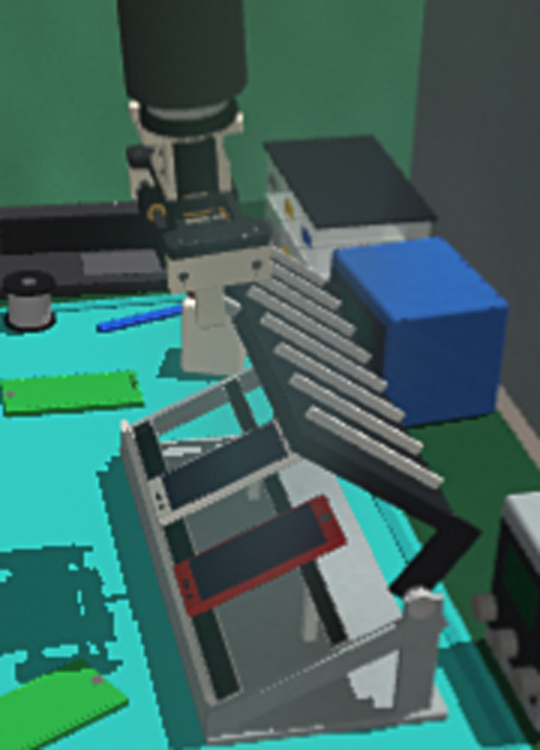

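```bash
python3 arc.py 574.4 287.7 0.0 10
```

```text
theta now 1.037323104789776 rad err 2.4611925325619666
[[-16.8, -14.6], [-15.2, -16.3], [-13.4, -17.8], [-11.5, -19.1], [-9.5, -20.2], [-7.4, -21.1], [-5.1, -21.7], [-2.9, -22.1], [-0.6, -22.3], [1.8, -22.2]]
```

Emit:
{"method": "move_arm", "body": {"increments": [[[-15,0,-14],0],[[-14,0,-16],0],[[-13,0,-18],0],[[-11,0,-19],0],[[-9,0,-20],0],[[-7,0,-21],0],[[-5,0,-18],0],[[0,0,0],0]]}}

```text
clock: 28.95
tool_pos: [0.4988, -0.0067, 0.1499]
orientation: [-178.9, -4.9, -0.4]
force: [4.1, -1.1, -5.6]
opening: 0.0398
```

Run:
```python
from h import *
from arc import *
o=ctrl.get_obs();print(o["tool_pos"],o["force"],o["moment"],o["orientation"])
t=snap("side","side20.png",(280,80,460,330),3)
```

```text
[ 0.49908659 -0.00672807  0.15065326] [ 2.13353351  0.10048619 -4.76211255] [-0.19971848 -0.03201041 -0.12336206] [-178.92814686   -4.915714     -0.41885286]
```

View pics/side20.png

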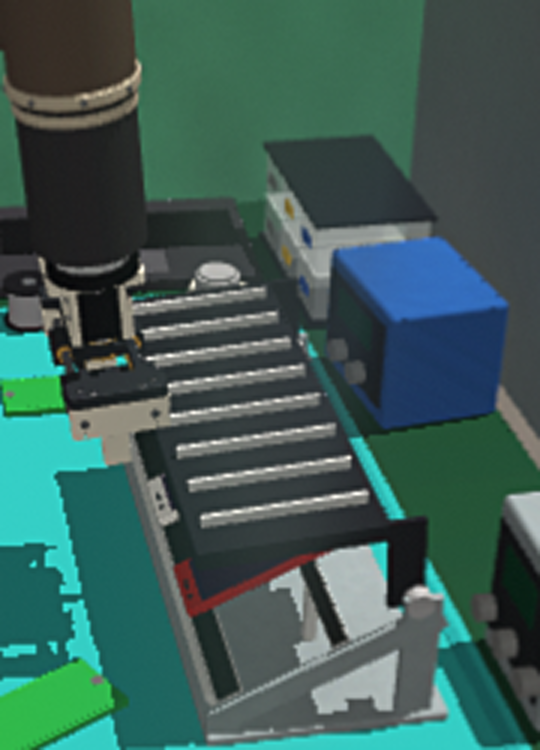

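```bash
python3 arc.py 497.8 165.7 0.0 6
```

```text
theta now 0.36047962576846804 rad err 1.3094622273395657
[[-2.6, -12.7], [-1.8, -12.8], [-1.0, -12.9], [-0.3, -12.9], [0.5, -12.9], [1.3, -12.9]]
```

Emit:
{"method": "move_arm", "body": {"increments": [[[-3,0,-14],0],[[-2,0,-14],0],[[-1,0,-14],0],[[0,0,-14],0],[[0,0,-12],0],[[1,0,-6],0],[[0,0,0],0],[[0,0,0],0]]}}

```text
clock: 29.9
tool_pos: [0.494, -0.0067, 0.0796]
orientation: [-178.9, -4.7, -0.5]
force: [-2.8, 1.0, 2.7]
opening: 0.0398
```

Run:
```python
from h import *
from arc import *
o=ctrl.get_obs();print(o["tool_pos"],o["force"],o["moment"],o["orientation"])
t=snap("side","side21.png",(280,80,460,330),3)
```

```text
[ 0.49404244 -0.00671262  0.07965266] [-0.82630747  1.04790809 -4.38143832] [0.09442617 0.57482535 0.0247556 ] [-178.92878007   -4.66927711   -0.54745906]
```

View pics/side21.png

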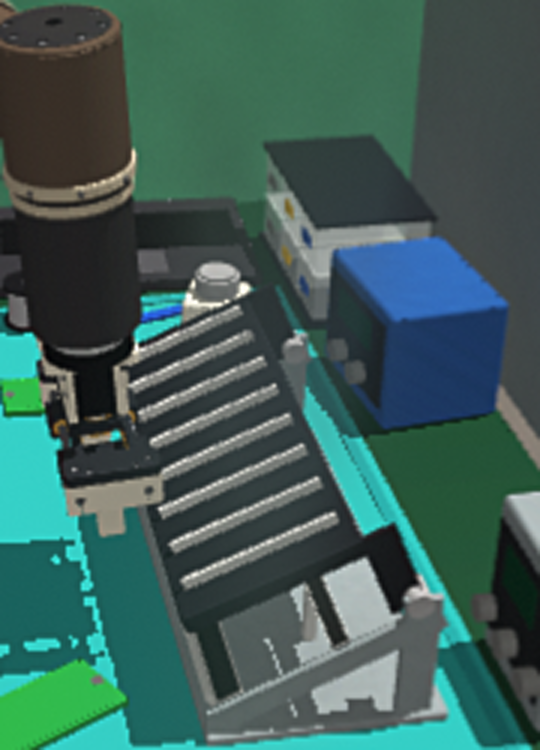

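Emit:
{"method": "move_arm", "body": {"increments": [[[0,0,-4],0],[[1,0,-3],0],[[0,0,0],0],[[0,0,0],0],[[0,0,0],0],[[0,0,0],0],[[0,0,0],0],[[0,0,0],0]]}}

```text
clock: 30.8
tool_pos: [0.4948, -0.0067, 0.0729]
orientation: [-178.9, -4.7, -0.6]
force: [-2.5, 2.7, -1.9]
opening: 0.0393
```

```bash
cat > lampchk.py <<'E'
from h import *
from fit import rk
import sys
P=[.55117,-.00844,-.0162]
def pts(th):
    out=[]
    for x,y,z in ((.005,-.208,.063),(.005,-.208,.081),(.157,-.208,.081),(.157,.208,.081)):
        a,b=x-.177,z-.0073;c,s=np.cos(th),np.sin(th)   # raise: panel (a<0) goes to +z
        out.append([.177+c*a+s*b,y,.0073-s*a+c*b])
    return rk(P,out)
o=ctrl.get_obs();print(o["tool_pos"],o["force"],o["moment"])
t=snap("side",sys.argv[1],(300,210,440,330),5)
im=cv2.imread("pics/"+sys.argv[1])
for th,col in ((0,(0,0,255)),(.05,(0,255,255))):
    p=(proj(t,pts(th))-[300,210])*5; print(th,p.round().tolist())
    for q in p: cv2.drawMarker(im,tuple(int(v) for v in q),col,0,9,1)
cv2.imwrite("pics/"+sys.argv[1],im)
E
python3 lampchk.py l1.png
```

```text
[ 0.4947936  -0.00670741  0.07290183] [-1.73925206  1.55067897 -1.01799725] [0.08067857 0.8958966  0.0456601 ]
0 [[218.0, 421.0], [202.0, 395.0], [504.0, 252.0], [311.0, -160.0]]
0.05 [[216.0, 406.0], [202.0, 379.0], [511.0, 247.0], [316.0, -164.0]]
```

View pics/l1.png

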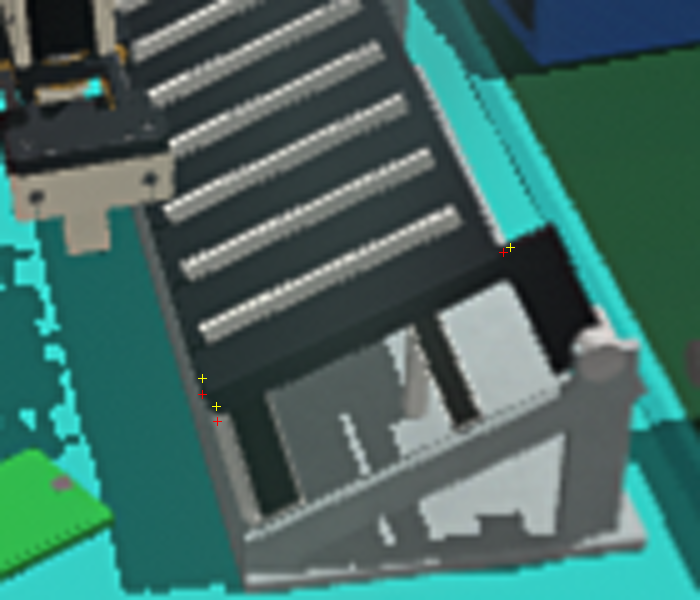

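Run:
```python
import cv2
im=cv2.imread("pics/raw_l1.png")[275:310,325:375]; im=cv2.convertScaleAbs(im,alpha=2.0,beta=0)
im=cv2.resize(im,None,fx=14,fy=14,interpolation=cv2.INTER_NEAREST)
import numpy as np
# px->(u-300)*5 ; targets
for (a,b),c in (((218,421),(0,0,255)),((202,395),(0,0,255)),((216,406),(0,255,255)),((202,379),(0,255,255))):
    u,v=a/5+300,b/5+210; cv2.drawMarker(im,(int((u-325+.5)*14),int((v-275+.5)*14)),c,0,20,2)
cv2.imwrite("pics/l1z.png",im)
```

```text
(no output)
```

View pics/l1z.png

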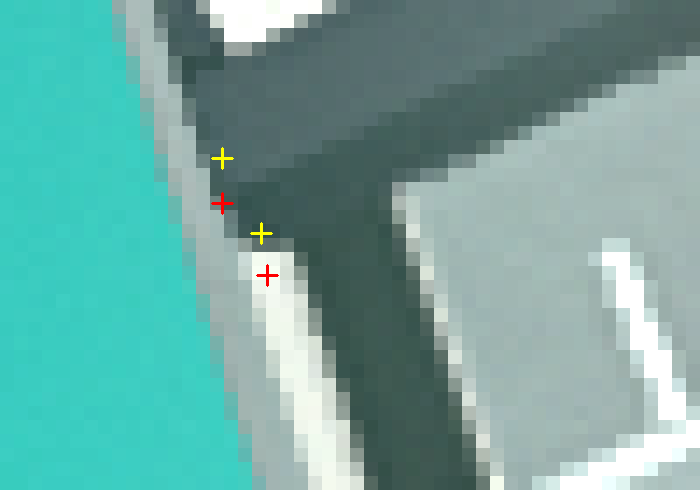

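Run:
```python
from lampchk import *
import sys
s=snap("top","lt.png")
im=cv2.imread("pics/raw_lt.png")
def zoom(im,x0,y0,x1,y1,k,pp,f):
    z=cv2.resize(cv2.convertScaleAbs(im[y0:y1,x0:x1],alpha=1.6),None,fx=k,fy=k,interpolation=cv2.INTER_NEAREST)
    for p,c in pp: cv2.drawMarker(z,(int((p[0]-x0+.5)*k),int((p[1]-y0+.5)*k)),c,0,20,2)
    cv2.imwrite("pics/"+f,z)
pp=[(p,(0,0,255)) for p in proj(s,pts(0))]+[(p,(0,255,255)) for p in proj(s,pts(.05))]
zoom(im,385,155,435,255,6,pp,"ltz.png")
t=ctrl.snapshot("side")
# rack bias in side: lip ends and rail ends, strut etc
R=rk(P,[[-.006,-.212,.012],[0,-.212,.012],[.022,-.209,0],[.1,-.209,0],[.116,-.209,0]])
pp=[(p,(0,0,255)) for p in proj(t,R)]
zoom(np.ascontiguousarray(t["color"][:,:,::-1]),330,270,410,330,9,pp,"lsz.png")
```

```text
[ 0.49480387 -0.00670534  0.07290766] [-1.66167871  1.07417181 -1.95178082] [0.10325011 0.89217052 0.09354651]Traceback (most recent call last):
  File "<stdin>", line 1, in <module>
  File "lampchk.py", line 12, in <module>
    t=snap("side",sys.argv[1],(300,210,440,330),5)
                  ~~~~~~~~^^^
IndexError: list index out of range
```

```bash
cat > lz.py <<'E'
import sys; sys.argv=["x","tmp.png"]
from lampchk import *
s=snap("top","lt.png")
im=cv2.imread("pics/raw_lt.png")
def zoom(im,x0,y0,x1,y1,k,pp,f):
    z=cv2.resize(cv2.convertScaleAbs(im[y0:y1,x0:x1],alpha=1.6),None,fx=k,fy=k,interpolation=cv2.INTER_NEAREST)
    for p,c in pp: cv2.drawMarker(z,(int((p[0]-x0+.5)*k),int((p[1]-y0+.5)*k)),c,0,20,2)
    cv2.imwrite("pics/"+f,z)
pp=[(p,(0,0,255)) for p in proj(s,pts(0))]+[(p,(0,255,255)) for p in proj(s,pts(.05))]
zoom(im,385,155,435,255,6,pp,"ltz.png")
t=ctrl.snapshot("side")
R=rk(P,[[-.006,-.212,.012],[0,-.212,.012],[.022,-.209,0],[.1,-.209,0],[.116,-.209,0]])
pp=[(p,(0,0,255)) for p in proj(t,R)]
zoom(np.ascontiguousarray(t["color"][:,:,::-1]),330,270,410,330,9,pp,"lsz.png")
E
python3 lz.py
```

```text
[ 0.49481127 -0.00670312  0.0729088 ] [-1.90430928  1.84733557 -1.97263615] [0.04340642 0.9178804  0.13415655]
0 [[218.0, 421.0], [202.0, 395.0], [504.0, 252.0], [311.0, -160.0]]
0.05 [[216.0, 406.0], [202.0, 379.0], [511.0, 247.0], [316.0, -164.0]]
```

View pics/ltz.png

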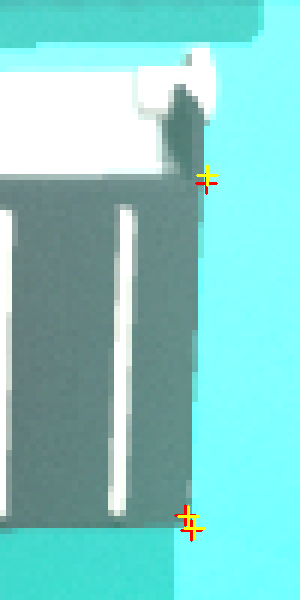

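View pics/lsz.png

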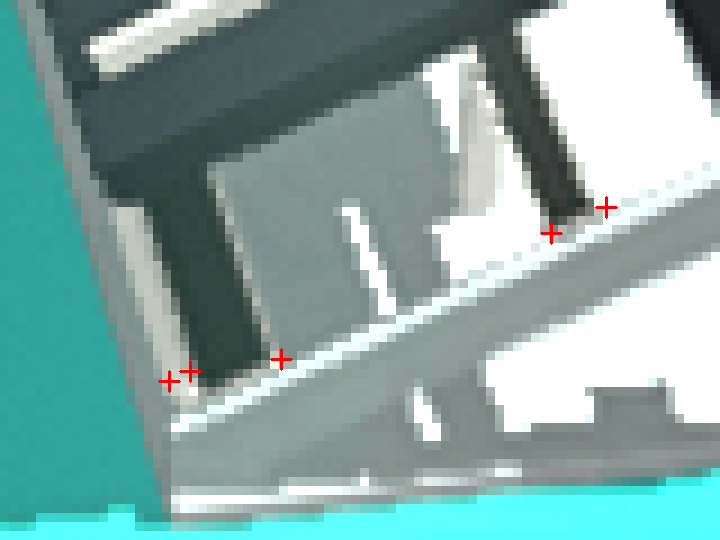

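```bash
cat > lb.py <<'E'
import sys; sys.argv=["x","tmp.png"]
from lampchk import *
t=ctrl.snapshot("side");g=cv2.cvtColor(t["color"],cv2.COLOR_RGB2GRAY).astype(float)
def P2(th,ps):
    out=[]
    for x,y,z in ps:
        a,b=x-.177,z-.0073;c,s=np.cos(th),np.sin(th);out.append([.177+c*a+s*b,y,.0073-s*a+c*b])
    return proj(t,rk(P,out))
xs=np.linspace(.005,.157,40)
U=np.arange(356,372)
for nm,z in (("bottom",.063),("top",.081)):
    for th in (-.03,0,.03,.06):
        p=P2(th,[[x,-.208,z] for x in xs]);v=np.interp(U,p[:,0],p[:,1]);print(nm,th,v.round(1)[::3])
for u in U[::3]:
    p=P2(0,[[x,-.208,.072] for x in xs]);v0=int(np.interp(u,p[:,0],p[:,1]))
    print(u,v0,g[v0-10:v0+12,u].astype(int))
E
python3 lb.py
```

```text
[ 0.49483698 -0.00671075  0.07293205] [-2.33597235  1.89669446 -1.20147911] [0.16069364 0.88956297 0.08102184]
0 [[218.0, 421.0], [202.0, 395.0], [504.0, 252.0], [311.0, -160.0]]
0.05 [[216.0, 406.0], [202.0, 379.0], [511.0, 247.0], [316.0, -164.0]]
bottom -0.03 [290.  288.5 287.  285.5 284.  282.5]
bottom 0 [288.4 287.  285.6 284.2 282.8 281.4]
bottom 0.03 [286.9 285.5 284.2 282.9 281.6 280.2]
bottom 0.06 [285.3 284.1 282.8 281.6 280.3 279.1]
top -0.03 [283.2 281.7 280.2 278.6 277.1 275.6]
top 0 [281.6 280.2 278.8 277.4 276.  274.6]
top 0.03 [280.1 278.8 277.5 276.1 274.8 273.5]
top 0.06 [278.6 277.4 276.1 274.9 273.6 272.4]
356 285 [ 54  54  53  54  54  53  49  44  44  44  43  46  66  91  90  88  89  89
  89  91  95 101]
359 283 [54 55 54 55 53 55 56 47 45 46 44 42 51 89 90 89 89 88 89 88 88 87]
362 282 [56 56 56 55 56 55 55 46 47 46 45 46 68 92 92 91 88 88 88 88 89 89]
365 280 [56 56 56 56 56 55 56 51 48 47 47 46 54 90 92 89 89 89 91 90 89 89]
368 279 [57 57 57 56 56 57 57 49 48 48 47 48 70 94 93 90 90 90 88 87 90 89]
371 277 [57 56 57 56 56 57 57 54 49 48 47 45 48 68 91 92 90 89 90 90 88 88]
```

Emit:
{"method": "move_arm", "body": {"increments": [[[0,0,0],0],[[0,0,0],0],[[0,0,0],0],[[0,0,0],0],[[0,0,0],0],[[0,0,15],0],[[0,0,30],0],[[-10,0,35],0]], "jaw": 1}}

```text
clock: 32.1
tool_pos: [0.4843, -0.0076, 0.1517]
orientation: [-179.1, -4.4, -0.6]
force: [0.0, 0.3, 0.4]
opening: 0.0873
```

```bash
python3 lb.py
```

```text
[ 0.4855062  -0.00730071  0.15765505] [0.37741837 1.02607082 5.68088452] [-0.12577744  0.22536035 -0.07312624]
0 [[218.0, 421.0], [202.0, 395.0], [504.0, 252.0], [311.0, -160.0]]
0.05 [[216.0, 406.0], [202.0, 379.0], [511.0, 247.0], [316.0, -164.0]]
bottom -0.03 [290.  288.5 287.  285.5 284.  282.5]
bottom 0 [288.4 287.  285.6 284.2 282.8 281.4]
bottom 0.03 [286.9 285.5 284.2 282.9 281.6 280.2]
bottom 0.06 [285.3 284.1 282.8 281.6 280.3 279.1]
top -0.03 [283.2 281.7 280.2 278.6 277.1 275.6]
top 0 [281.6 280.2 278.8 277.4 276.  274.6]
top 0.03 [280.1 278.8 277.5 276.1 274.8 273.5]
top 0.06 [278.6 277.4 276.1 274.9 273.6 272.4]
356 285 [52 53 52 52 54 53 50 44 44 43 42 45 66 89 89 88 86 87 87 90 93 99]
359 283 [53 53 54 54 54 54 55 47 45 45 44 42 50 87 89 88 88 87 87 87 86 87]
362 282 [54 55 55 55 54 56 54 47 46 46 44 46 67 91 91 89 88 86 87 87 88 88]
365 280 [54 55 55 55 56 55 55 51 47 47 47 44 52 87 92 87 87 88 89 88 88 88]
368 279 [56 55 56 55 57 56 55 48 47 47 46 47 68 91 90 89 89 88 86 86 88 87]
371 277 [55 56 56 55 56 57 57 53 47 47 46 46 49 67 89 89 89 88 88 89 87 88]
```

Run:
```python
from h import *
s=snap("top","sup.png",(440,170,530,260),8)
```

```text
(no output)
```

View pics/sup.png

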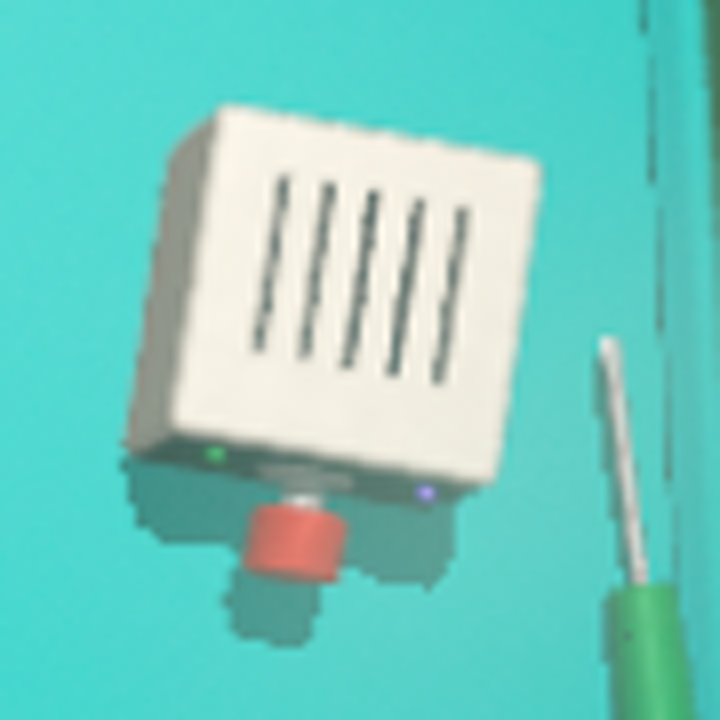

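Run:
```python
from h import *
s=ctrl.snapshot("top")
w=onz(s,np.array([[220,105],[540,160],[497,485],[172,430]])/8+[440,170]-.4,.082)[:,:2];print(w)
c=w.mean(0);d=(w[0]+w[1]-w[2]-w[3])/2;e=(w[0]+w[3]-w[1]-w[2])/2
y1=np.arctan2(d[1],d[0]);y2=np.arctan2(-e[0],e[1]);print("c",c,np.hypot(*d),np.hypot(*e),np.degrees([y1,y2]))
y=(y1+y2)/2;u=np.array([np.cos(y),np.sin(y)])
print("grip",c-u*(.055+.026),"out",c-u*(.055+.056),"dir",-u)
k=onz(s,np.array([[248,505],[347,515],[335,582],[243,572]])/8+[440,170]-.4,.055)[:,:2];print(k.mean(0))
print(ctrl.get_obs()["joint_pos"],ctrl.get_obs()["tool_pos"])
```

```text
[[ 0.67570995 -0.36017238]
 [ 0.65532593 -0.46601501]
 [ 0.54812516 -0.44597682]
 [ 0.56862958 -0.3392964 ]]
c [ 0.61194765 -0.40286515] 0.10907609428173475 0.10821034062960357 [-10.80976264 -10.89036846]
grip [ 0.53239568 -0.38761775] out [ 0.50293198 -0.38197056] dir [-0.98212314  0.18823957]
[ 0.53275761 -0.38438044]
[ 23.21641722   3.42154997 -32.8441838    1.17837662 -49.1796796
  65.50061421] [ 0.48419864 -0.00736566  0.15147568]
```

Emit:
{"method": "move_arm", "body": {"increments": [[[0,-40,25],-0.06],[[0,-48,20],-0.06],[[0,-48,0],-0.06],[[5,-48,0],0],[[10,-48,0],0],[[10,-48,0],0],[[10,-45,0],0],[[10,-40,0],0]]}}

```text
clock: 33.15
tool_pos: [0.5258, -0.381, 0.1879]
orientation: [-179.0, -3.8, -10.8]
force: [0.7, 0.1, -0.2]
opening: 0.0876
```

Emit:
{"method": "move_arm", "body": {"increments": [[[0,0,0],0],[[0,0,0],0],[[0,0,0],0],[[0,0,0],0],[[0,0,0],0],[[0,0,0],0],[[0,0,0],0],[[0,0,0],0]]}}

```text
clock: 33.95
tool_pos: [0.5244, -0.382, 0.1809]
orientation: [-178.9, -3.3, -10.9]
force: [-0.5, -0.6, 0.3]
opening: 0.0876
```

Emit:
{"method": "move_arm", "body": {"increments": [[[3,-2,-20],0],[[2,-2,-25],0],[[2,0,-25],0],[[0,0,-25],0],[[0,0,-20],0],[[0,0,-15],0],[[0,0,-5],0],[[0,0,0],0]]}}

```text
clock: 34.75
tool_pos: [0.5338, -0.3857, 0.0458]
orientation: [-179.0, -3.7, -10.7]
force: [0.8, -1.0, 0.1]
opening: 0.0879
```

Run:
```python
from h import *
print(ctrl.get_obs()["tool_pos"])
snap("side","s22.png",(310,270,450,400),5)
```

```text
[ 0.53380231 -0.3857198   0.04577438]
```

View pics/s22.png

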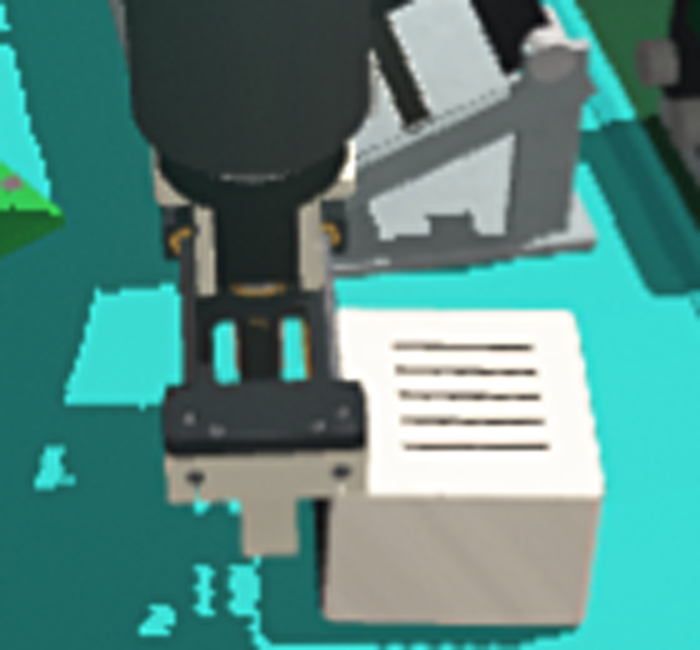

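Emit:
{"method": "move_arm", "body": {"increments": [[[-1,-1,-6],0],[[0,0,-5],0],[[0,0,-1],0],[[0,0,0],0],[[0,0,0],0],[[0,0,0],0],[[0,0,0],0],[[0,0,0],0]]}}

```text
clock: 35.6
tool_pos: [0.5351, -0.3879, 0.0373]
orientation: [-179.1, -4.1, -10.7]
force: [-0.5, -0.2, -0.4]
opening: 0.0876
```

Emit:
{"method": "move_arm", "body": {"increments": [[[0,0,0],0],[[0,0,0],0],[[0,0,0],0],[[0,0,0],0],[[0,0,0],0],[[0,0,0],0],[[0,0,0],0],[[0,0,0],0]], "jaw": -1}}

```text
clock: 36.4
tool_pos: [0.5351, -0.3869, 0.0373]
orientation: [-179.0, -4.1, -10.7]
force: [0.1, 4.9, 4.1]
opening: 0.0312
```

```bash
python3 - <<'E'
from h import *
print(ctrl.get_obs())
E
sed -i 's/$//' lb.py; python3 lb.py | tail -6
```

```text
{'clock': 36.4, 'joint_pos': array([-19.94615519,  27.08615293, -15.61445676,  -2.32720759,
       -43.42941859, 100.89575121]), 'qvel': array([ 0.09205276, -0.27313433, -0.02650188,  0.02042813, -0.07699271,
       -0.2516223 ]), 'tau': array([ -4.08098996, -57.63831496,  22.38960385,   7.18047827,
         0.91540581,   0.19229139]), 'tool_pos': array([ 0.53514007, -0.3868505 ,  0.03727467]), 'orientation': array([-179.04471222,   -4.09924102,  -10.7207242 ]), 'force': array([0.10098897, 4.85878475, 4.14962031]), 'moment': array([ 1.40185844,  0.39309363, -0.10997782]), 'opening': 0.031206255181368065}
356 285 [53 52 52 52 53 52 53 51 52 52 50 51 50 50 50 49 49 50 49 48 50 49]
359 283 [55 55 54 53 54 54 53 53 52 53 53 53 52 52 53 51 53 51 51 52 52 50]
362 282 [57 55 55 54 54 55 55 54 54 54 55 54 54 53 54 53 53 53 52 52 52 51]
365 280 [55 56 55 55 56 56 54 54 53 55 55 55 55 54 54 53 54 53 53 52 54 53]
368 279 [55 56 56 55 55 55 56 55 54 54 55 55 54 54 53 55 52 53 52 52 50 52]
371 277 [57 57 57 57 57 56 57 56 56 55 56 55 56 54 54 55 54 53 54 54 54 53]
```

Emit:
{"method": "move_arm", "body": {"increments": [[[-6,1,0],0],[[-6,1,0],0],[[-6,1,0],0],[[-6,1,0],0],[[-6,1,0],0],[[-6,2,0],0],[[-4,1,0],0],[[0,0,0],0]]}}

```text
clock: 37.35
tool_pos: [0.5058, -0.3809, 0.0375]
orientation: [-179.2, -5.6, -10.7]
force: [-0.8, 1.8, 0.3]
opening: 0.0311
```

Run:
```python
from h import *
o=ctrl.get_obs();print(o["tool_pos"],o["force"],o["opening"])
snap("side","s23.png",(250,230,450,400),4)
snap("top","t23.png",(400,140,530,260),5)
```

```text
[ 0.50581739 -0.38087031  0.03752075] [-0.81788624  1.82552003  0.3295177 ] 0.03111752690697427
```

View pics/s23.png

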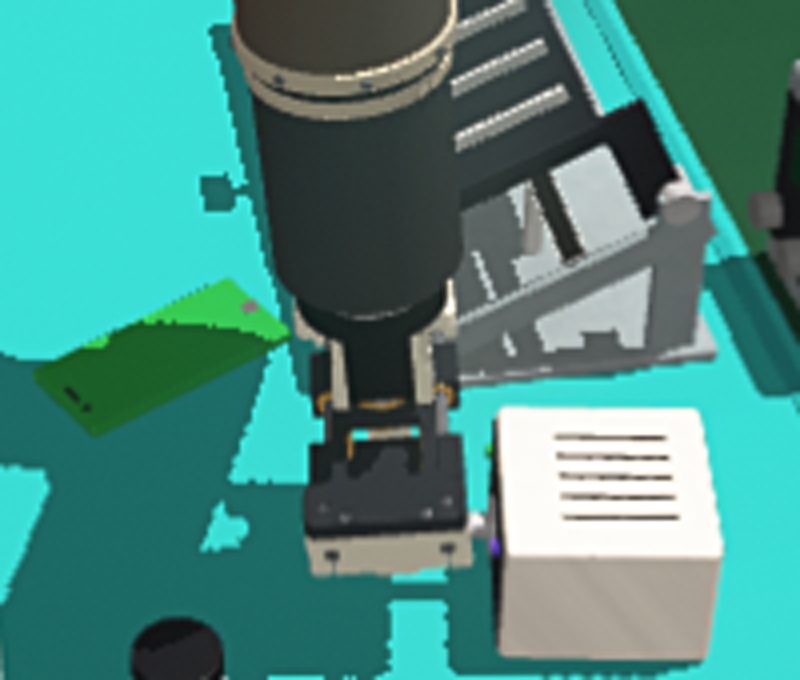

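Emit:
{"method": "move_arm", "body": {"increments": [[[-4,1,0],0],[[-4,1,0],0],[[-3,0,0],0],[[0,0,0],0],[[0,0,0],0],[[0,0,0],0],[[0,0,0],0],[[0,0,0],0]]}}

```text
clock: 38.25
tool_pos: [0.5054, -0.3808, 0.0382]
orientation: [-179.4, -6.7, -10.6]
force: [5.6, 0.2, -4.2]
opening: 0.0311
```

Run:
```python
from h import *
o=ctrl.get_obs();print(o["tool_pos"],o["force"],o["opening"])
snap("top","t24.png",(380,140,540,260),5)
```

```text
[ 0.50543773 -0.38081827  0.03819768] [ 5.62970825  0.17704031 -4.24372845] 0.03111062586157319
```

View pics/t24.png

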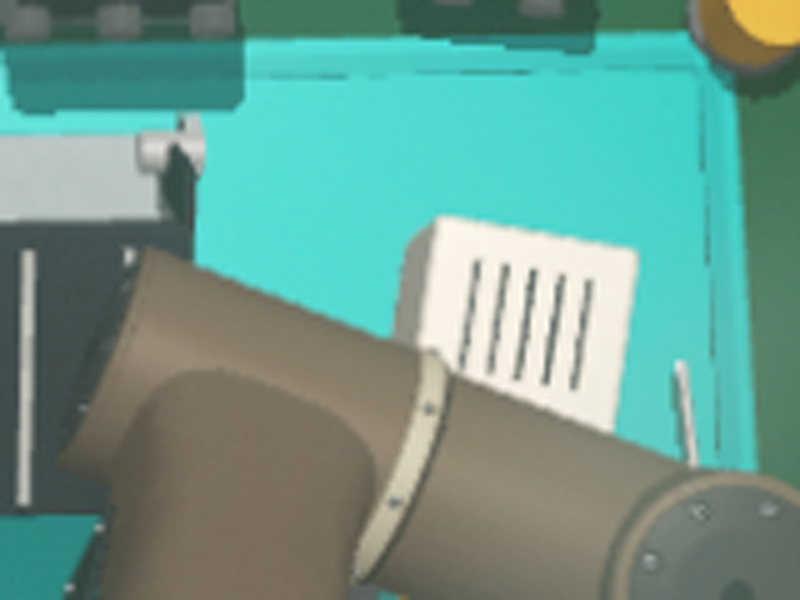

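It's at the end stop: 30 mm out and resisting 5.6 N. I'll hold for the exposure.

Emit:
{"method": "move_arm", "body": {"increments": [[[0,0,0],0],[[0,0,0],0],[[0,0,0],0],[[0,0,0],0],[[0,0,0],0],[[0,0,0],0],[[0,0,0],0],[[0,0,0],0]]}}

```text
clock: 39.1
tool_pos: [0.5055, -0.3808, 0.0382]
orientation: [-179.4, -6.8, -10.6]
force: [6.0, -0.6, -4.7]
opening: 0.0314
```

Emit:
{"method": "move_arm", "body": {"increments": [[[0,0,0],0],[[0,0,0],0],[[0,0,0],0],[[0,0,0],0],[[0,0,0],0],[[0,0,0],0],[[0,0,0],0],[[0,0,0],0]]}}

```text
clock: 39.9
tool_pos: [0.5055, -0.3808, 0.0382]
orientation: [-179.4, -6.9, -10.6]
force: [5.3, 0.5, -4.7]
opening: 0.0315
```

Emit:
{"method": "move_arm", "body": {"increments": [[[0,0,0],0],[[0,0,0],0],[[0,0,0],0],[[0,0,0],0],[[0,0,0],0],[[0,0,0],0],[[0,0,0],0],[[0,0,0],0]]}}

```text
clock: 40.7
tool_pos: [0.5055, -0.3808, 0.0382]
orientation: [-179.4, -6.9, -10.6]
force: [4.9, 0.5, -4.4]
opening: 0.0312
```

Emit:
{"method": "move_arm", "body": {"increments": [[[0,0,0],0],[[0,0,0],0],[[0,0,0],0],[[0,0,0],0],[[0,0,0],0],[[0,0,0],0],[[0,0,0],0],[[0,0,0],0]]}}

```text
clock: 41.5
tool_pos: [0.5055, -0.3808, 0.0382]
orientation: [-179.4, -7.0, -10.6]
force: [5.5, 0.9, -4.6]
opening: 0.0312
```

Emit:
{"method": "move_arm", "body": {"increments": [[[0,0,0],0],[[0,0,0],0],[[0,0,0],0],[[0,0,0],0],[[0,0,0],0],[[0,0,0],0],[[0,0,0],0],[[0,0,0],0]]}}

```text
clock: 42.3
tool_pos: [0.5056, -0.3808, 0.0382]
orientation: [-179.4, -7.0, -10.6]
force: [5.2, 0.4, -3.8]
opening: 0.031
```

Run:
```python
from h import *
o=ctrl.get_obs();print(o["clock"],o["tool_pos"],o["force"],o["opening"])
snap("side","s25.png",(250,160,450,400),3)
```

```text
42.3 [ 0.50555371 -0.38082238  0.03820965] [ 5.16144354  0.39978528 -3.8273509 ] 0.031033241510088246
```

View pics/s25.png

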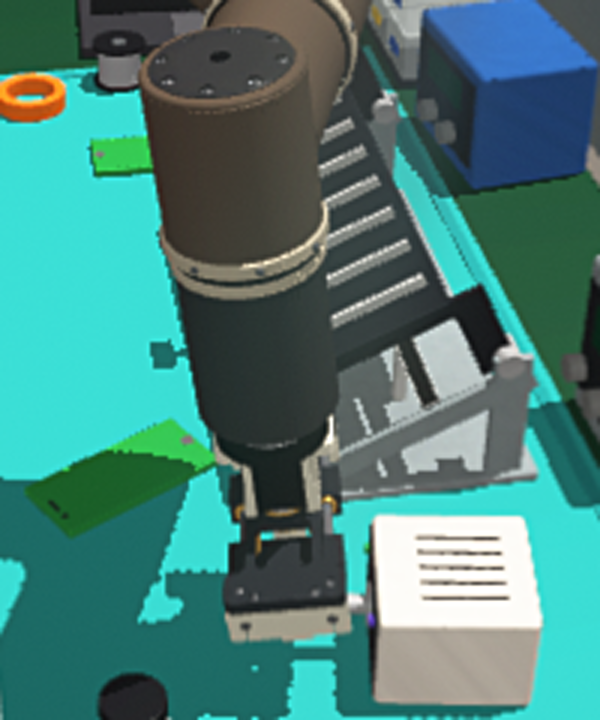

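Emit:
{"method": "move_arm", "body": {"increments": [[[5,-1,0],0],[[6,-1,0],0],[[6,-1,0],0],[[6,-1,0],0],[[6,-1,0],0],[[6,-1,0],0],[[4,-1,0],0],[[3,0,0],0]]}}

```text
clock: 43.15
tool_pos: [0.535, -0.3866, 0.0378]
orientation: [-179.2, -5.4, -10.8]
force: [-16.2, -0.3, 16.1]
opening: 0.0313
```

Emit:
{"method": "move_arm", "body": {"increments": [[[3,-1,0],0],[[3,0,0],0],[[3,0,0],0],[[0,0,0],0],[[0,0,0],0],[[0,0,0],0],[[0,0,0],0],[[0,0,0],0]]}}

```text
clock: 43.95
tool_pos: [0.5347, -0.3866, 0.0381]
orientation: [-179.1, -4.3, -10.8]
force: [-2.4, 1.9, 3.3]
opening: 0.0313
```

Emit:
{"method": "move_arm", "body": {"increments": [[[0,0,0],0],[[0,0,0],0],[[0,0,0],0],[[0,0,0],0],[[0,0,0],0],[[0,0,10],0],[[0,0,25],0],[[0,0,35],0]], "jaw": 1}}

```text
clock: 44.75
tool_pos: [0.5341, -0.3858, 0.1055]
orientation: [-179.1, -4.0, -10.8]
force: [-0.0, -0.1, 0.1]
opening: 0.086
```

Emit:
{"method": "move_arm", "body": {"increments": [[[0,0,45],0],[[-5,20,40],0.04],[[-5,45,0],0.05],[[-5,48,0],0.05],[[-5,48,0],0.05],[[-5,48,0],0],[[-5,48,0],0],[[-5,48,0],0]]}}

```text
clock: 45.55
tool_pos: [0.5003, -0.0783, 0.2073]
orientation: [-179.3, -5.1, 0.1]
force: [1.7, 0.5, 0.5]
opening: 0.0878
```

Run:
```python
from h import *
o=ctrl.get_obs();print(o["tool_pos"],o["orientation"])
s=snap("top","t26.png",(400,150,530,260),6)
t=snap("side","s26.png",(220,100,460,400),2)
c,m=blob(s,[0,120,80],[8,255,255],(465,228,490,250),True);d,n=blob(t,[0,120,80],[8,255,255],(340,345,376,375),True)
print("knob",m,n,"(before 476.67,236.98 / 361.83,360.84)",tri(s,m,t,n))
```

```text
[ 0.50028765 -0.07831554  0.20727269] [-1.79344608e+02 -5.09319953e+00  8.43648324e-02]
knob (476.39662447257376, 237.09704641350208) (361.7965879265092, 360.7979002624672) (before 476.67,236.98 / 361.83,360.84) (array([ 0.53293649, -0.38658539,  0.04673204]), np.float64(0.0033556374874593228))
```

View pics/s26.png

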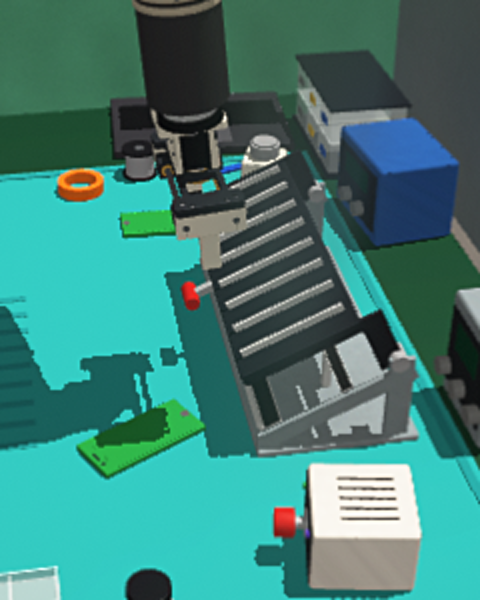

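The knob is home; its pixels match the starting ones to 0.3 px. Next, raise the lamp.

Emit:
{"method": "move_arm", "body": {"increments": [[[-1,20,0],-0.01],[[-1,20,0],0],[[-1,15,0],0],[[0,8,0],0],[[0,4,0],0],[[0,0,0],0],[[0,0,0],0],[[0,0,0],0]]}}

```text
clock: 46.45
tool_pos: [0.498, -0.0057, 0.2125]
orientation: [-179.2, -5.5, 0.1]
force: [0.0, -0.6, 1.0]
opening: 0.0878
```

Emit:
{"method": "move_arm", "body": {"increments": [[[-1,-1,-15],-0.01],[[0,-1,-20],0],[[0,0,-20],0],[[0,0,-20],0],[[0,0,-15],0],[[0,0,-15],0],[[0,0,-10],0],[[0,0,0],0]]}}

```text
clock: 47.25
tool_pos: [0.4975, -0.0121, 0.0939]
orientation: [-179.3, -5.6, -0.9]
force: [0.1, -0.9, -0.0]
opening: 0.0876
```

Run:
```python
from h import *
o=ctrl.get_obs();print(o["tool_pos"],o["orientation"],o["force"])
t=snap("side","s27.png",(260,160,400,300),5)
```

```text
[ 0.49747999 -0.01213354  0.0939073 ] [-179.25397465   -5.5731065    -0.87277567] [ 0.08647264 -0.88520182 -0.04564055]
```

View pics/s27.png

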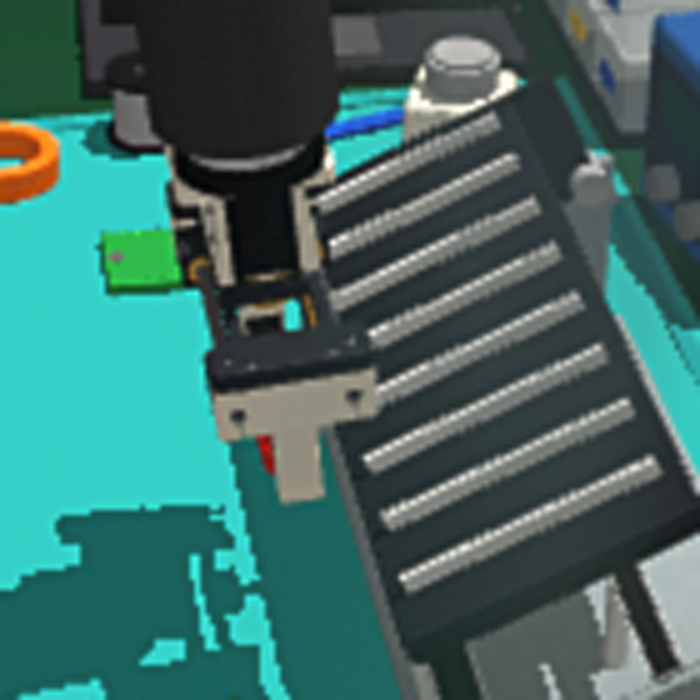

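Emit:
{"method": "move_arm", "body": {"increments": [[[-1,3,-7],0],[[-1,1,-6],0],[[0,0,-4],0],[[0,0,0],0],[[0,0,0],0],[[0,0,0],0],[[0,0,0],0],[[0,0,0],0]]}}

```text
clock: 48.1
tool_pos: [0.4976, -0.007, 0.0789]
orientation: [-179.2, -5.9, -0.8]
force: [0.2, 0.7, 0.3]
opening: 0.0877
```

Emit:
{"method": "move_arm", "body": {"increments": [[[0,0,0],0],[[0,0,0],0],[[0,0,0],0],[[0,0,0],0],[[0,0,0],0],[[0,0,0],0],[[0,0,0],0],[[0,0,0],0]], "jaw": -1}}

```text
clock: 48.9
tool_pos: [0.4978, -0.0069, 0.0792]
orientation: [-179.1, -5.9, -0.8]
force: [0.3, -1.2, -0.3]
opening: 0.0397
```

```bash
python3 arc.py 495.4 88.4 1.68 19
```

```text
theta now -4.6859439443353024e-05 rad err -0.143067918762938
[[-1.6, 18.9], [0.0, 19.0], [1.7, 18.9], [3.4, 18.7], [5.0, 18.3], [6.6, 17.8], [8.2, 17.2], [9.7, 16.4], [11.1, 15.5], [12.4, 14.4], [13.6, 13.3], [14.7, 12.0], [15.7, 10.7], [16.6, 9.2], [17.4, 7.7], [18.0, 6.2], [18.5, 4.6], [18.8, 2.9], [19.0, 1.2]]
```

Emit:
{"method": "move_arm", "body": {"increments": [[[-1,0,18],0],[[0,0,19],0],[[2,0,19],0],[[4,0,19],0],[[5,0,18],0],[[7,0,18],0],[[6,0,10],0],[[0,0,0],0]]}}

```text
clock: 49.75
tool_pos: [0.5164, -0.0072, 0.1974]
orientation: [-179.2, -5.2, -0.9]
force: [0.9, 1.2, 1.0]
opening: 0.0392
```

Run:
```python
from h import *
o=ctrl.get_obs();print(o["tool_pos"],o["orientation"],o["force"],o["opening"])
t=snap("side","s28.png",(260,100,460,340),3)
```

```text
[ 0.51644839 -0.00715567  0.19742039] [-179.19741674   -5.16352849   -0.94717945] [0.91767535 1.16401764 0.97426606] 0.039188484398025386
```

View pics/s28.png

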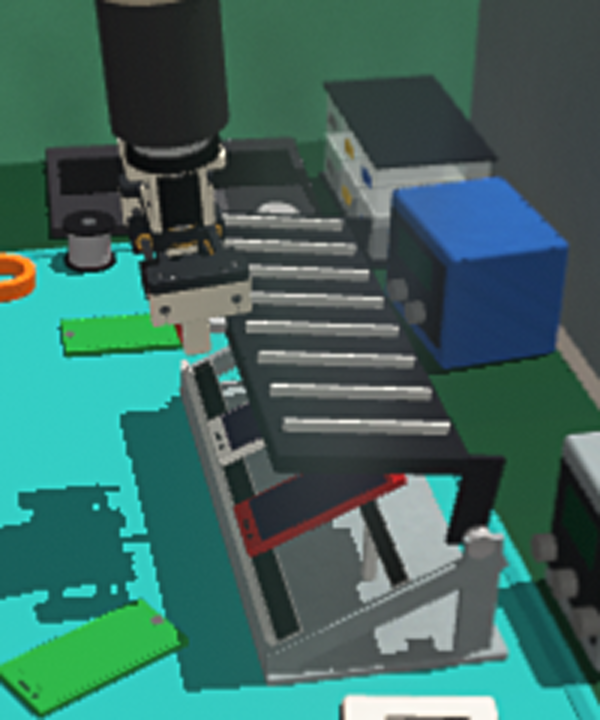

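```bash
python3 arc.py 514.4 206.4 1.68 13
```

```text
theta now 0.5648258816782529 rad err -1.1333314103352166
[[8.5, 16.4], [9.8, 15.6], [11.1, 14.7], [12.4, 13.7], [13.5, 12.6], [14.5, 11.4], [15.4, 10.1], [16.2, 8.7], [16.9, 7.3], [17.5, 5.8], [17.9, 4.3], [18.2, 2.8], [18.4, 1.2]]
```

Emit:
{"method": "move_arm", "body": {"increments": [[[8,0,15],0],[[10,0,16],0],[[11,0,15],0],[[12,0,14],0],[[14,0,13],0],[[15,0,12],0],[[14,0,9],0],[[0,0,0],0]]}}

```text
clock: 50.65
tool_pos: [0.5881, -0.008, 0.2806]
orientation: [-179.4, -3.3, -1.0]
force: [1.3, 1.9, 3.1]
opening: 0.0395
```

```bash
python3 arc.py 586.5 289.6 1.70 7
```

```text
theta now 1.0878529226996239 rad err -3.23086962265495
[[15.8, 10.1], [16.7, 8.7], [17.4, 7.2], [17.9, 5.7], [18.3, 4.1], [18.6, 2.5], [18.8, 0.8]]
```

Emit:
{"method": "move_arm", "body": {"increments": [[[16,0,11],0],[[17,0,9],0],[[17,0,8],0],[[18,0,6],0],[[18,0,5],0],[[18,0,3],0],[[18,0,1],0],[[0,0,0],0]]}}

```text
clock: 51.5
tool_pos: [0.7057, -0.0095, 0.3187]
orientation: [-179.6, -2.3, -1.0]
force: [3.8, -0.3, 1.3]
opening: 0.0396
```

Run:
```python
from h import *
from arc import th
o=ctrl.get_obs();print(o["tool_pos"],o["orientation"],o["force"],o["opening"])
x,y,z=o["tool_pos"]*1000;print(th(x-1,z+9))
t=snap("side","s29.png",(260,80,460,340),2.5)
```

```text
[ 0.70526215 -0.00949983  0.31871139] [-179.60572011   -2.30512041   -1.04788153] [ 3.41327479 -0.48102362  1.45360637] 0.039199155393676126
1.6815333792927782
```

View pics/s29.png

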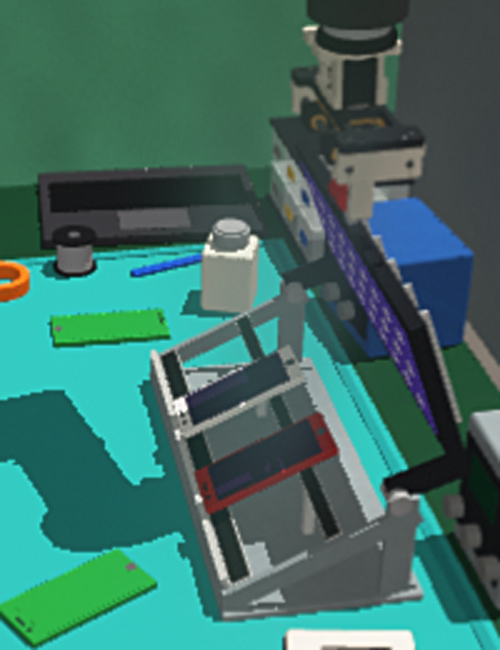

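The lamp is at about 1.68 rad. I'll release it, go straight up and back away.

Emit:
{"method": "move_arm", "body": {"increments": [[[0,0,0],0],[[0,0,0],0],[[0,0,0],0],[[0,0,0],0],[[0,0,0],0],[[0,0,15],0],[[0,0,30],0],[[0,0,35],0]], "jaw": 1}}

```text
clock: 52.4
tool_pos: [0.6998, -0.0096, 0.3924]
orientation: [-179.7, -1.5, -1.1]
force: [0.8, -1.2, 0.6]
opening: 0.0872
```

Emit:
{"method": "move_arm", "body": {"increments": [[[-30,0,10],0],[[-40,-20,0],0],[[-40,-30,0],0],[[-40,-40,0],0],[[-30,-40,0],0],[[-10,-40,0],0],[[0,-40,0],0],[[0,0,0],0]]}}

```text
clock: 53.2
tool_pos: [0.5078, -0.2184, 0.4085]
orientation: [-179.7, -2.1, -0.8]
force: [1.4, -0.1, -0.4]
opening: 0.0882
```

Emit:
{"method": "move_arm", "body": {"increments": [[[-10,-45,0],0],[[-10,-45,0],0],[[-10,-45,0],0],[[-10,-45,0],0],[[-10,-40,0],0],[[0,-30,0],0],[[0,0,0],0],[[0,0,0],0]]}}

```text
clock: 54.0
tool_pos: [0.4548, -0.4758, 0.4081]
orientation: [-179.6, -2.2, -0.7]
force: [0.2, -0.1, 0.8]
opening: 0.0875
```

```bash
python3 chk.py c30
python3 - <<'E'
from h import *
from arc import th
s=snap("top","t30.png");t=ctrl.snapshot("side")
_,m=blob(s,[0,120,80],[8,255,255],(315,140,355,168),True);_,n=blob(t,[0,120,80],[8,255,255],(380,130,420,175),True)
g,e=tri(s,m,t,n);print(m,n,g,e,"theta",th(g[0]*1000,g[2]*1000))
c,m=blob(s,[0,120,80],[8,255,255],(465,228,490,250),True);print("knob",m)
E
```

```text
left expected corners, top crop [[246.0, 404.0], [348.0, 404.0], [345.0, 191.0], [240.0, 192.0]] side crop [[148.0, 330.0], [161.0, 371.0], [307.0, 300.0], [290.0, 262.0]]
right expected corners, top crop [[448.0, 403.0], [551.0, 402.0], [554.0, 189.0], [449.0, 190.0]] side crop [[174.0, 414.0], [188.0, 461.0], [346.0, 386.0], [326.0, 341.0]]
(334.1199040767386, 155.91606714628296) (396.5128205128205, 156.87179487179486) [ 0.6961619  -0.00910603  0.33213169] 0.0028951703534209478 theta 1.6444506127522103
knob (476.76266666666663, 237.13333333333333)
```

View pics/t30.png

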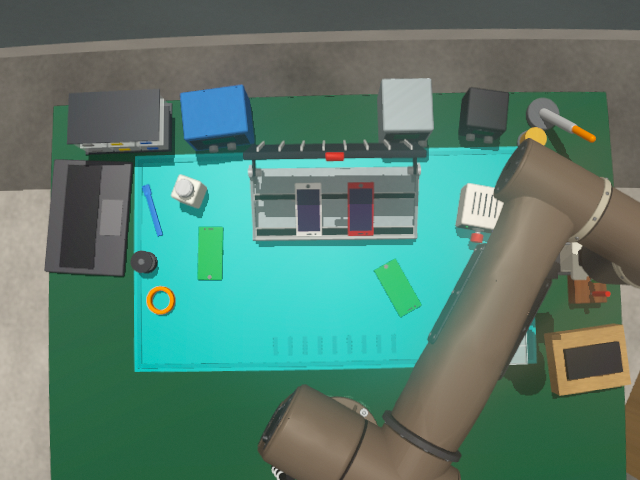

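View pics/c30_t.png

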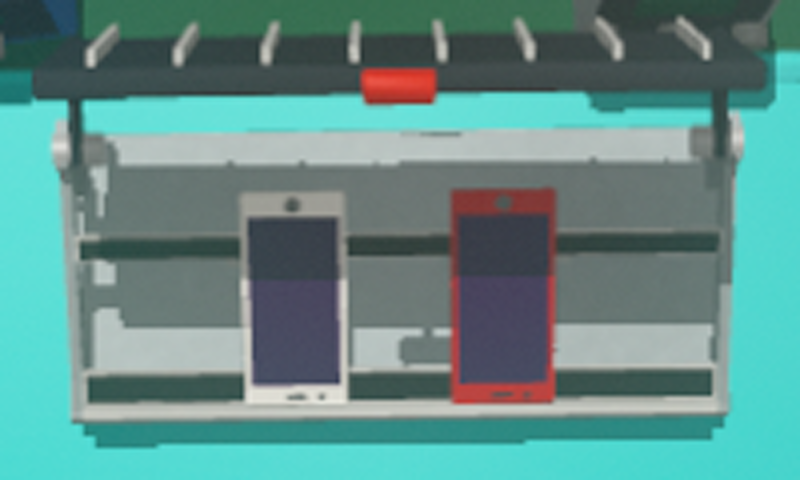

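View pics/c30_s.png

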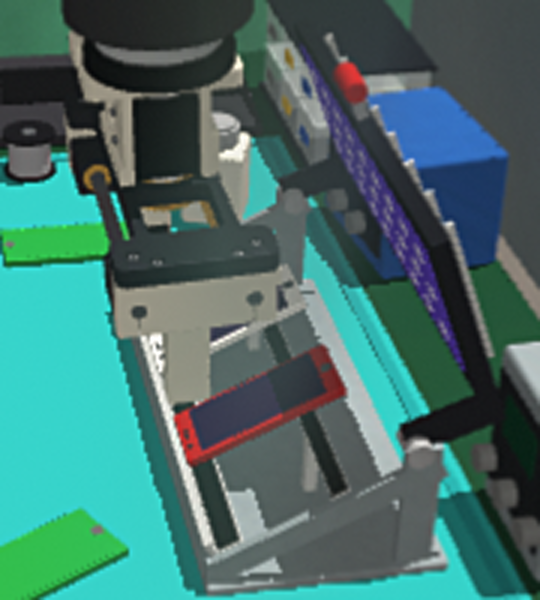

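```bash
python3 -c "
from plant import ctrl
print(ctrl.close_job())"
```

```text
the job is handed in; nothing more can be done
None
```

I put both phones on the rack, cured them under the lowered lamp, swung the lamp back up and handed the job in at about 54 s. Only the red and white phones were on the bench; the two green slabs are look-alikes and I left them alone.

- **Phones:** the last top view shows both screen up and against the lip, with corners within about 1–2 px of where a correctly placed phone should be. In the last side view the gripper hid the white phone, but an earlier one had it in place.
- **Lamp down:** I measured it at about 0 to 0.03 rad from parallel. The panel's lower edge read about 0.03, while its upper edge, its slope and the arm position read about 0, so the readings disagree slightly.
- **Switch:** I pulled the knob 30 mm to its stop with the lamp down and held it for over 5 s. After I pushed it home, its position matched the starting images to within 0.3 px. I never saw the light itself, because the arm blocked the view, so "lamp on" rests on the knob travel.
- **Lamp up:** it stands at about 1.64 rad by the cameras (1.68 by arm position before release), past square at 1.57.
- **Other things:** those visible in the last top view stand where they started. The arm hid the flux jar and most of the screwdriver there; I saw no contact with either.

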